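Fetch the adapter plate from under the manifold

ROBOT

A 6-joint arm with a two-finger parallel gripper is mounted at the origin on the work surface. World frame = base frame: x ahead of the robot, y to its left, z up, the work surface at z = 0. Lengths are in m, angles in rad, forces in N, time in s.
With the tool pointing down it reaches from about 0.3 to 0.85 m from the base axis. Payload 5.4 kg.
Tool frame: the origin (TCP) lies on the centre line of the jaws, within the pads' length; the fingertips stand 19 mm ahead of it and the grasp point (between the pads) is the TCP; z points along the fingers, y is the direction in which the jaws open and shut (so a half turn about z gives the same grasp; the last joint's range is limited). The gripper opens to 85 mm and grips with 20 to 120 N. Pads are 22 mm wide; open, the fingers measure 114 mm over their backs; the gripper's body (76 mm by 85 mm) begins 54 mm behind the grasp point. The pads swing forward as they close: fully open they stand 13 mm farther back than shut.
Start: joints at [-1.475, 0.158, 1.597, -0, 1.386, -0.21], TCP at [0.173, -0.548, 0.25] pointing down, gripper open.
Joint ranges: [-2.91, 2.91], [-0.94, 2.29], [0.18, 2.7], [-1.29, 4.43], [0.17, 2.64], [-3, 3]. Speed limits (rad/s): [2.57, 2.57, 3.14, 3.14, 3.14, 3.14].

INTERFACE

Orientations are given as a unit quaternion [w, x, y, z].
In Python, from station import * gives the robot as it stands. The module is installed in compiled form; this text tells all that it offers.
- The arm moves only by the tool send_rows, never from a script. Its argument "increments" is a list of rows, each a list of 3 entries, a list of its own where there are three numbers: the shift along the tool's x, y, z in m, then the turn, a rotation vector about the tool's x, y, z in rad, then the opening, from 0 (shut) to 1 (fully open). In form: [[[tx, ty, tz], [ax, ay, az], claw], ...]. A call has 1 to 12 rows; each row is the pose to reach, as a shift and turn from the pose measured when the call began, along the tool's axes at that moment; what a row does not reach only later rows make up. A row lasts 1/12 s, in which the tool goes at most 41.7 mm and 7.16 degrees, less where a joint would pass 70% of its speed; a pose out of reach is approached as far as the arm can. A call with a gripper value outside its range is refused whole. The fingers move at their own pace and stop on an object; the grip force is fixed at half the most. Time passes only in rows, so rows that repeat a pose let the fingers close. It gives the time, the measured TCP pose, the force and the opening at its end, in the units of the state.
- sense(): the state, without advancing time (a new reading comes with each control period).
- camera(name): name is "scene" or "top" or "wrist"; returns the picture (420x560x3 uint8, red, green, blue); there is no depth.
- camera_model(name): a dict with "vfov" (degrees; the focal length in pixels is half the picture's height over the tangent of half this angle, whatever the lens; pixels are square), "cx", "cy" (the principal point, pixels), "D" ([k1, k2, p1, p2, k3] as OpenCV has them; the pictures are not rectified), "rvec" (rotation vector, rad) and "tvec" (3), from world to camera coordinates, as OpenCV has them. Camera axes: x right, y down, z forward; pixel columns grow to the right and rows downward; lengths in m; the calibration is good to about 2 mm. A picture is of the moment at which its call begins: read the wrist's pose just before it. camera_model takes no time and is no camera call; for the wrist camera it gives the pose at the moment of the call.
- close_job(): hands the job in, once; it reports no verdict.
Trained networks look in the newest picture that a camera, given by its name, has taken for a name from the list of things; names that differ only in an ending like _2 or _b are one class to them, and where a whole thing is asked for, a point or a joint stands for the part that bears it (a point fixed in the world has none). Each returns a list of dicts, best first, with "conf" (0 to 1); they miss things now and then, are a little off and sometimes report something else, mostly with a low value. They report only what shows in the picture. A call takes as long as a camera call. They do not tell look-alikes from the thing itself.
- boxes_of(thing, camera): "bbox" ([left, top, right, bottom] in pixels, round what is visible of it).
The state is a dict: "clock": time; "joints": joint angles; "qvel": joint speeds; "tau": joint torques, N m; "tool_pos": TCP position; "orientation": TCP orientation; "ft_force": force on the tool from outside, world axes, zero at the start; "wrist_torque": the same for the moment, N m; "opening": opening from 0.0 (shut) to 1.0 (fully open).
Only numpy, scipy, OpenCV 4.12 (cv2) and the standard library are available. Lean on these libraries where they do the work, as an engineer would, in place of code of your own. Each camera call takes 0.05 s, during which the arm holds its last target.

TASK

First stand the yellow-capped brass valve and the blue-capped regulator aside in the black tray. Then slide the dark aluminium adapter plate with the red grip forward from under the manifold's ledge and lay it flat on the green pad, centred, with its long side along the pad's long side. Finally stand both fittings back upright in the middle of the painted discs of their own cap colours, and do not disturb the wrench or the grease jar.

Things in the scene. Friction and masses are not known exactly. Their poses are not given: they have to be found in the camera images.
- valve_mid (a point): Loose brass valve with a yellow cap, upright on the yellow disc; round, 84 mm tall: foot 48 mm across, 10 mm high, then a body 40 mm across up to 64 mm, then a cap 37 mm across. About 0.35 kg. Point: on its axis, half-way up, 42 mm above its underside; z up.
- regulator_mid (a point): Loose regulator with a blue cap, upright on the blue disc; 84 mm tall: round dark foot 48 mm across, 10 mm high, then a grey square body 40 x 40 mm up to 64 mm, then a cap 37 mm across. About 0.3 kg. Point: on its axis, half-way up, 42 mm above its underside; x and y square to the body's sides, z up.
- plate_grip (a point): Loose flat dark aluminium plate 130 (x) x 100 (y) x 8 mm, 0.3 kg, balanced about its centre, where an upright red grip 40 (x) x 16 (y) mm stands, top 52 mm above the underside. Point: in the grip at the centre, 34 mm above the underside; x along long side and grip, at first towards the manifold, z up. Its last 26 to 34 mm lie under the ledge: slide it out that far before lifting.
- manifold: Fixed grey manifold block 90 (x) x 156 (y) mm, top 50 mm above the table; its underside is a ledge 14 mm above the table on side feet 116 mm apart, the plate's rear between them. Origin: table level, under the middle of the ledge's front edge; x points into it (slide out along -x), y along the edge. The discs lie 138 mm in front, 104 mm apart; fittings on them block the plate.
- mark_yellow: Yellow painted disc on the table, 84 mm across, flat: the place of the yellow-capped valve. Origin: its centre at table level.
- mark_blue: Blue painted disc on the table, 84 mm across, flat: the place of the blue-capped regulator. Origin: its centre at table level.
- tray: Fixed black side tray, 230 (x) x 140 (y) mm outside, rim 14 mm high, walls and floor 5 mm thick. Origin: its centre at table level; x along its long side. Both fittings fit side by side along its length.
- pad: Fixed green pad, 160 (x) x 120 (y) mm, 6 mm thick. Origin: its centre at table level; x along its long side.
- wrench: Loose steel wrench 160 mm long lying on the table; bystander, leave alone.
- grease: Loose amber grease jar with a white lid, 56 mm across, 70 mm tall; bystander, leave alone.
Not all that is in view belongs to the job. Several things look just like the pad: the one meant starts farthest from the robot's base.

How it is judged:
By the outcome, as a careful person would: the job done as asked, in the order asked, and still so for the second after the job is handed in, with the robot touching nothing.
It also fails if it takes over 128 s, if anything falls off the work surface, if the arm or the gripper's body presses on something with over 40 N, if the wrist force passes 120 N, or if a joint passes its speed limit or range.

## Working session

There is one attempt and no reset: what is moved stays moved. The work goes in short steps, Python scripts to look and compute and a tool call to move; the robot and the scene stay as the last step left them, time stands still between calls to the robot, and variables do not carry over. Pictures are saved under pics/ and viewed, and the job is handed in when it is done.

Besides the shell and the picture viewer there is one more tool, called after "Emit:" as name(argument=value, ...) on one line, values as JSON. send_rows: Moves the arm, as the interface text tells. Its arguments: {"type":"object","properties":{"increments":{"type":"array","items":{"type":"array"}}},"required":["increments"]}

```bash
mkdir -p pics; python3 - <<'E'
from station import *
import cv2
s=sense();print(s['clock'],s['tool_pos'],s['orientation'],s['opening'],s['joints'])
for n in ["scene","top","wrist"]:
    im=camera(n);cv2.imwrite(f"pics/{n}0.png",im[:,:,::-1]);m=camera_model(n);print(n,m)
    for t in ["valve_mid","regulator_mid","plate_grip","manifold","mark_yellow","mark_blue","tray","pad","wrench","grease"]:
        print(t,[(b['bbox'],round(b['conf'],2)) for b in boxes_of(t,n)][:5]) if n!="wrist" else 0
print(sense()['clock'])
E
```

```text
0.0 [ 0.17305799 -0.54774505  0.24929546] [-9.65988609e-04  9.88331336e-01  1.52316229e-01  6.42352179e-05] 0.9953485038966265 [-1.47505757e+00  1.59089275e-01  1.59822985e+00  1.81729769e-05
  1.38620969e+00 -2.10087588e-01]
scene {'vfov': 52.685879096837475, 'cx': 280.385765560718, 'cy': 211.44770360664646, 'D': array([-0.00973264,  0.        ,  0.        ,  0.        ,  0.        ]), 'rvec': array([ 1.29429714,  2.38036952, -0.80314418]), 'tvec': array([ 0.27750959, -0.27878235,  1.40158625])}
valve_mid [([303.5, 219.5, 323.2, 252.5], 0.97)]
regulator_mid [([266.0, 206.3, 285.6, 237.9], 0.89)]
plate_grip [([258.3, 241.6, 308.8, 277.8], 0.77), ([297.0, 236.8, 325.4, 260.2], 0.47)]
manifold [([227.1, 253.9, 300.2, 321.4], 0.97)]
mark_yellow [([296.3, 236.5, 329.4, 259.9], 0.66)]
mark_blue [([264.2, 223.1, 291.4, 242.8], 0.48)]
tray [([353.9, 236.0, 451.8, 330.0], 0.75)]
pad [([231.5, 105.1, 267.9, 143.6], 0.91), ([182.3, 148.3, 240.6, 196.0], 0.63), ([352.8, 236.8, 452.4, 330.9], 0.24)]
wrench [([131.7, 218.6, 181.6, 258.6], 0.61)]
grease [([352.5, 341.7, 384.1, 377.4], 0.64)]
top {
[... 475 characters left out ...]
ow [([225.9, 192.6, 261.2, 227.3], 0.85)]
mark_blue [([269.5, 188.3, 303.5, 221.4], 0.69), ([226.1, 192.2, 263.6, 229.4], 0.49)]
tray [([104.4, 175.7, 182.8, 274.9], 0.96)]
pad [([371.6, 193.7, 435.4, 265.8], 0.86), ([381.5, 290.3, 458.6, 377.0], 0.73)]
wrench [([380.3, 88.2, 395.1, 153.0], 0.77), ([222.1, 101.0, 286.1, 152.3], 0.19)]
grease [([121.3, 107.6, 153.9, 140.1], 0.95), ([104.5, 174.9, 179.8, 278.1], 0.63)]
wrist {'vfov': 62.46866359475117, 'cx': 274.2779983272764, 'cy': 212.3501352705038, 'D': array([-0.00762055,  0.        ,  0.        ,  0.        ,  0.        ]), 'rvec': array([-2.34447061,  1.71959986,  0.24071756]), 'tvec': array([-0.57622161, -0.03534178,  0.37789578])}
1.15
```

View pics/scene0.png

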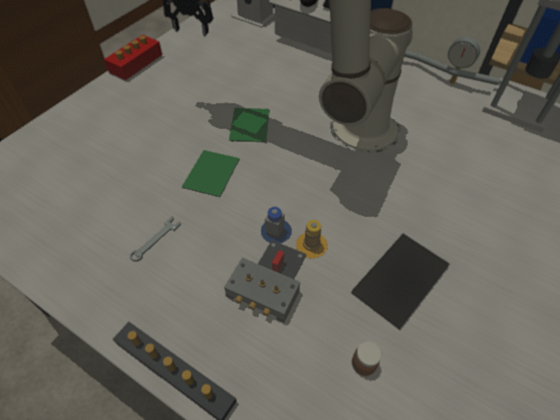

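View pics/top0.png

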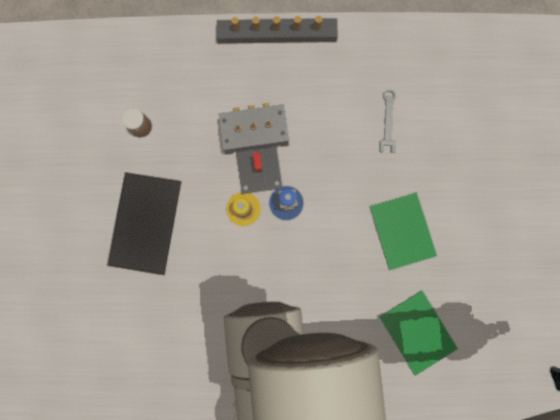

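View pics/wrist0.png

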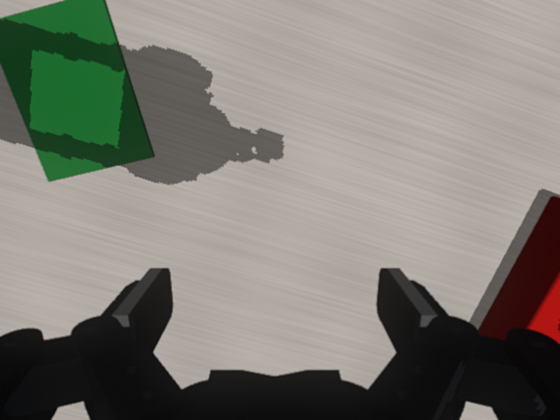

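The scene view shows the valve at (313,236), regulator at (275,221), plate and red grip at (279,261), manifold at (263,288) and tray at (400,280). There are two green pads: scene (211,173) = top (403,231), and scene (250,124) = top (418,332). I'll measure which one is farther from the base.

```bash
cat > h.py <<'E'
import numpy as np, cv2
from scipy.spatial.transform import Rotation as R
def K(m,h=420):
    f=h/2/np.tan(np.radians(m['vfov'])/2)
    return np.array([[f,0,m['cx']],[0,f,m['cy']],[0,0,1.]])
def ray(m,px):
    p=cv2.undistortPoints(np.array([[px]],float),K(m),np.array(m['D']))[0,0]
    Rm=cv2.Rodrigues(np.array(m['rvec']))[0]; t=np.array(m['tvec'])
    return -Rm.T@t, Rm.T@np.array([p[0],p[1],1.])
def w(m,px,z=0):
    c,d=ray(m,px); return c+d*(z-c[2])/d[2]
def proj(m,P):
    return cv2.projectPoints(np.array(P,float).reshape(-1,3),np.array(m['rvec']),np.array(m['tvec']),K(m),np.array(m['D']))[0][:,0]
def tri(obs):
    A=np.zeros((3,3));b=np.zeros(3)
    for m,px in obs:
        c,d=ray(m,px);d=d/np.linalg.norm(d);Q=np.eye(3)-np.outer(d,d);A+=Q;b+=Q@c
    return np.linalg.solve(A,b)
def rectw(m,mask,z,minA=30):
    """min-area rects of mask blobs, in the world plane z"""
    out=[]
    for c in cv2.findContours(mask.astype(np.uint8),cv2.RETR_EXTERNAL,cv2.CHAIN_APPROX_NONE)[0]:
        if cv2.contourArea(c)<minA: continue
        W=np.array([w(m,p,z)[:2] for p in c[:,0].astype(float)])
        r=cv2.minAreaRect((W*1000).astype(np.float32)); out.append((np.round(c[:,0].mean(0)),np.round(r[0],1),np.round(r[1],1),round(r[2],2)))
    return out
E
cat > look1.py <<'E'
from h import *
from station import *
ms={n:camera_model(n) for n in("top","scene")}
for n in ms:
    im=cv2.imread(f"pics/{n}0.png");hsv=cv2.cvtColor(im,cv2.COLOR_BGR2HSV);H,S,V=cv2.split(hsv);m=ms[n]
    print(n)
    print(' green',rectw(m,(H>50)&(H<75)&(S>120),.006))
    print(' yellow',rectw(m,(H>20)&(H<32)&(S>150)&(V>100),0))
    print(' blue',rectw(m,(H>100)&(H<125)&(S>120)&(V>60),0))
    print(' red',rectw(m,((H<6)|(H>174))&(S>150)&(V>60),.052,10))
    print(' black',[r for r in rectw(m,(V<45),.014,500)])
E
python3 look1.py
```

```text
top
 green [(array([417., 329.]), array([ 199.1, -325.5]), array([154.9, 114.2]), 30.01), (array([399., 229.]), array([ 436.5, -296.5]), array([151.4, 112.7]), 16.38)]
 yellow [(array([243., 209.]), array([494.9,  84. ]), array([77.1, 75. ]), 89.51)]
 blue [(array([287., 196.]), array([522.8, -21.5]), array([37.3, 34.6]), 38.86)]
 red [(array([257., 161.]), array([599.1,  47.1]), array([13.9, 37.9]), 89.89)]
 black []
scene
 green [(array([248., 119.]), array([ 184.4, -338.6]), array([56.4, 67.9]), 6.4)]
 yellow [(array([313., 226.]), array([440.3,  59.2]), array([33.8, 32.8]), 30.6)]
 blue [(array([274., 212.]), array([459.1, -53.9]), array([31.6, 30.8]), 33.12), (array([552.,  14.]), array([-1142.6,   371.1]), array([66.6, 89.2]), 88.84)]
 red [(array([278., 257.]), array([602.8,  49.6]), array([37.1, 13.4]), 7.72), (array([130.,  54.]), array([ 176. , -887.8]), array([260.7, 135.1]), 13.22)]
 black [(array([401., 280.]), array([466.7, 324. ]), array([135.1, 228.8]), 80.55), (array([344., 102.]), array([ -66.1, -113.7]), array([214. , 147.4]), 47.28), (array([546.,  53.]), array([-817.1,  419.1]), array([ 97.1, 466. ]), 86.22), (array([499.,  36.]), array([-827.4,  223.4]), array([660.8,  47. ]), 3.8), (array([79., 37.]), array([  151.5, -1147.4]), array([656.8, 960.4]), 33.19)]
```

The pad meant is the one at top (403,231), at world (0.437,-0.297): it is 0.53 m from the base, against 0.38 m for the one at (418,332). I'll confirm it in a crop, then work out the wrist camera's mounting offset.

```bash
cat >> h.py <<'E'
def go(s,pos,yaw,extra=None):
    """print increments to tool-down pose with tool y axis (jaw line) ... tool x axis at world yaw"""
    R0=R.from_quat(np.roll(s['orientation'],-1))
    Rt=R.from_matrix(np.array([[np.cos(yaw),np.sin(yaw),0],[np.sin(yaw),-np.cos(yaw),0],[0,0,-1.]]))
    t=R0.inv().apply(np.array(pos)-s['tool_pos']); a=(R0.inv()*Rt).as_rotvec()
    return np.round(t,4),np.round(a,4)
E
python3 - <<'E'
from station import *
from h import *
s=sense();R0=R.from_quat(np.roll(s['orientation'],-1));m=camera_model("wrist")
Rm=cv2.Rodrigues(m['rvec'])[0];c=-Rm.T@m['tvec']
print("cam in tool",R0.inv().apply(c-s['tool_pos']),"cam axes in tool\n",(R0.inv().as_matrix()@Rm.T).round(3))
x=R0.as_matrix()[:,0];print("yaw",np.arctan2(x[1],x[0]))
for yaw in (0,np.pi/2,-np.pi/2): print(yaw,go(s,[0.47,0.03,0.33],yaw))
im=cv2.imread("pics/top0.png");cv2.imwrite("pics/padcrop.png",cv2.resize(im[180:385,350:480],None,fx=2.8,fy=2.8,interpolation=cv2.INTER_CUBIC))
E
```

```text
cam in tool [ 0.06946495  0.00126209 -0.12281152] cam axes in tool
 [[-0.001 -0.962 -0.275]
 [ 1.    -0.001 -0.   ]
 [-0.    -0.275  0.962]]
yaw 0.3057817065553857
0 (array([ 0.4573, -0.4621, -0.0797]), array([ 0.    , -0.    ,  0.3058]))
1.5707963267948966 (array([ 0.4573, -0.4621, -0.0797]), array([ 0.   , -0.   , -1.265]))
-1.5707963267948966 (array([ 0.4573, -0.4621, -0.0797]), array([-0.    , -0.    ,  1.8766]))
```

View pics/padcrop.png

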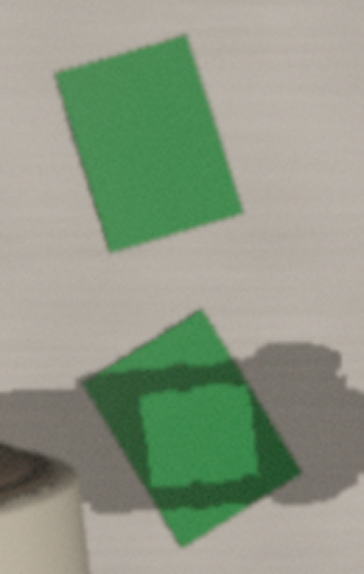

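The crop shows two look-alikes. The upper pad, top (403,231), is in full light and farthest from the base, so it is the one meant. Next I'll move the wrist camera above the fittings.

```bash
python3 - <<'E'
from station import *
from h import *
print(go(sense(),[0.48,0.03,0.32],0))
E
```

```text
(array([ 0.4668, -0.4591, -0.0697]), array([ 0.    , -0.    ,  0.3058]))
```

Emit:
send_rows(increments=[[[0.038,-0.038,-0.01],[0,0,0.025],1],[[0.076,-0.076,-0.02],[0,0,0.05],1],[[0.1,-0.1,-0.03],[0,0,0.075],1],[[0.125,-0.125,-0.035],[0,0,0.1],1],[[0.15,-0.15,-0.04],[0,0,0.125],1],[[0.175,-0.175,-0.045],[0,0,0.15],1],[[0.2,-0.2,-0.05],[0,0,0.175],1],[[0.225,-0.225,-0.055],[0,0,0.2],1],[[0.25,-0.25,-0.06],[0,0,0.225],1],[[0.28,-0.28,-0.065],[0,0,0.25],1],[[0.31,-0.305,-0.07],[0,0,0.28],1],[[0.335,-0.33,-0.07],[0,0,0.3],1]])

```text
clock: 2.15
tool_pos: [0.3944, -0.131, 0.3218]
orientation: [0.001, 1.0, 0.002, 0.001]
ft_force: [0.6, -0.8, -1.3]
opening: 1.003
```

```bash
python3 - <<'E'
from station import *
from h import *
print(go(sense(),[0.48,0.03,0.32],0))
E
```

```text
(array([ 0.0863, -0.1606,  0.0018]), array([ 0.0015, -0.0028,  0.0047]))
```

Emit:
send_rows(increments=[[[0.018,-0.036,0],[0,0,0],1],[[0.036,-0.072,0],[0,0,0.0],1],[[0.054,-0.108,0],[0,0,0],1],[[0.072,-0.14,0],[0,0,0],1],[[0.086,-0.16,0.002],[0.0015,-0.003,0.005],1],[[0.086,-0.16,0.002],[0.0015,-0.003,0.005],1],[[0.086,-0.16,0.002],[0.0015,-0.003,0.005],1]])

```text
clock: 2.73
tool_pos: [0.4797, 0.0304, 0.3195]
orientation: [0.0, 1.0, 0.001, -0.001]
ft_force: [-0.7, -0.4, 0.7]
opening: 1.0
```

```bash
cat > snap.py <<'E'
import sys,pickle
from station import *
from h import *
cam,tag=sys.argv[1],sys.argv[2]
s=sense();m=camera_model(cam);im=camera(cam)
cv2.imwrite(f"pics/{tag}.png",im[:,:,::-1]);pickle.dump((m,s),open(f"pics/{tag}.pkl","wb"))
print(s['clock'],s['tool_pos'].round(4),s['ft_force'].round(1),round(s['opening'],3))
for t in sys.argv[3:]:
    print(t,[(b['bbox'],round(b['conf'],2)) for b in boxes_of(t,cam)][:3])
E
python3 snap.py wrist w1 valve_mid regulator_mid plate_grip manifold
```

```text
2.7333 [0.4797 0.0304 0.3195] [-0.7 -0.4  0.7] 1.0
valve_mid [([209.1, 141.8, 251.6, 188.0], 0.59), ([0.0, 85.1, 108.9, 273.9], 0.55)]
regulator_mid [([297.1, 125.7, 343.2, 171.3], 0.62)]
plate_grip []
manifold [([174.7, 0.0, 330.1, 47.4], 0.68)]
```

View pics/w1.png

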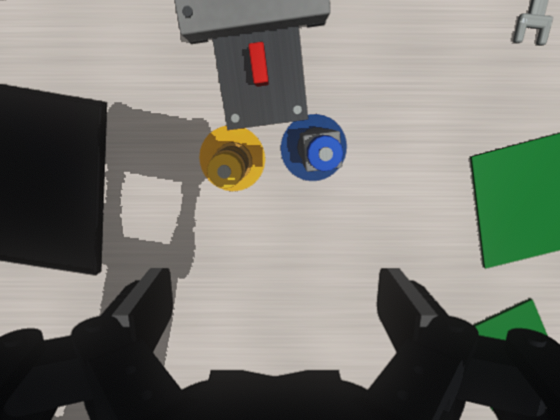

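The wrist view shows the yellow cap at (226,170) on its disc (232,158), the blue cap at (325,154) on its disc (314,148), the red grip at (258,63) and the manifold front edge at about y=35. I'll take a second, closer view to triangulate.

Emit:
send_rows(increments=[[[0.03,0,0.025],[0,0,0],1],[[0.055,0,0.05],[0,0,0],1],[[0.055,0,0.05],[0,0,0],1],[[0.055,0,0.05],[0,0,0],1]])

```text
clock: 3.32
tool_pos: [0.5336, 0.0277, 0.2677]
orientation: [-0.0, 1.0, -0.002, -0.002]
ft_force: [-0.2, -0.6, 0.3]
opening: 1.002
```

```bash
python3 snap.py wrist w2 valve_mid regulator_mid plate_grip manifold
```

```text
3.3167 [0.5336 0.0277 0.2677] [-0.2 -0.6  0.3] 1.002
valve_mid [([197.6, 195.1, 246.6, 251.0], 0.71)]
regulator_mid [([297.7, 177.9, 346.4, 233.6], 0.86)]
plate_grip [([202.6, 70.0, 307.6, 179.2], 0.73)]
manifold [([151.2, 0.0, 332.1, 91.5], 0.67), ([188.9, 175.8, 264.2, 243.8], 0.61)]
```

View pics/w2.png

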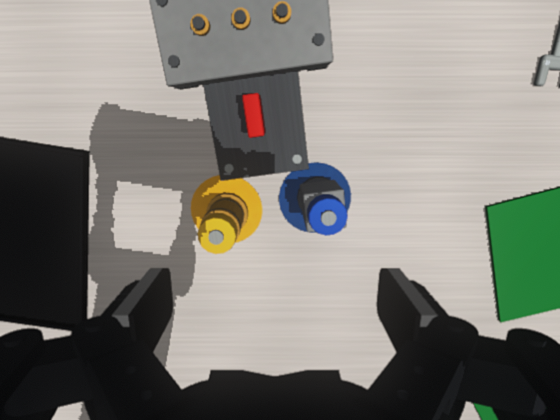

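```bash
cat > meas.py <<'E'
from h import *
import pickle
from scipy.optimize import least_squares
def load(t): return cv2.imread(f"pics/{t}.png"),pickle.load(open(f"pics/{t}.pkl","rb"))[0]
D={t:load(t) for t in("w1","w2")}
def spot(im,p,r=9):
    # grey spot in coloured cap: low saturation near p
    hsv=cv2.cvtColor(im,cv2.COLOR_BGR2HSV);x,y=p
    M=np.zeros(im.shape[:2],bool);M[y-r:y+r+1,x-r:x+r+1]=hsv[y-r:y+r+1,x-r:x+r+1,1]<130
    ys,xs=np.nonzero(M);return xs.mean(),ys.mean(),len(xs)
for n,ps in {"yellow":{"w1":(224,171),"w2":(216,237)},"blue":{"w1":(326,154),"w2":(329,218)}}.items():
    o=[(t,spot(D[t][0],p)) for t,p in ps.items()];print(n,o)
    P=tri([(D[t][1],q[:2]) for t,q in o]);print(' tri',P.round(4),[w(D[t][1],q[:2],.084).round(4) for t,q in o])
for t,(im,m) in D.items():
    H,S,V=cv2.split(cv2.cvtColor(im,cv2.COLOR_BGR2HSV))
    red=((H<6)|(H>174))&(S>150)
    print(t,'redtop',rectw(m,red&(V>150),.052,10))
    for c,mask,c0 in(("y",(H>14)&(H<32)&(S>150),(.5,.084)),("b",(H>100)&(H<125)&(S>110),(.52,-.02))):
        # boundary points of disc vs table: choose contour pts whose radius ~42mm
        cs=cv2.findContours(mask.astype(np.uint8),cv2.RETR_EXTERNAL,cv2.CHAIN_APPROX_NONE)[0]
        c1=max(cs,key=cv2.contourArea)
        W=np.array([w(m,p,0)[:2] for p in c1[:,0].astype(float)])
        f=lambda a:np.hypot(*(W-a[:2]).T)-.042
        r=least_squares(f,W.mean(0),loss='soft_l1',f_scale=.001)
        print(t,c,r.x.round(4),'inl',(abs(f(r.x))<.002).mean().round(2))
    print(t,'green',rectw(m,(H>50)&(H<75)&(S>100),.006,1000))
    print(t,'black',rectw(m,(V<40),.014,1500))
E
python3 meas.py
```

```text
yellow [('w1', (np.float64(223.66013071895424), np.float64(171.30718954248366), 153)), ('w2', (np.float64(215.59358288770053), np.float64(236.86096256684493), 187))]
 tri [0.4915 0.0817 0.0848] [array([0.4914, 0.0818, 0.084 ]), array([0.4912, 0.0818, 0.084 ])]
blue [('w1', (np.float64(325.4011976047904), np.float64(153.53892215568862), 167)), ('w2', (np.float64(328.23152709359607), np.float64(217.66502463054186), 203))]
 tri [ 0.51   -0.0232  0.0851] [array([ 0.5099, -0.0234,  0.084 ]), array([ 0.5097, -0.0233,  0.084 ])]
w1 redtop [(array([258.,  62.]), array([600.7,  46.1]), array([38.5, 14.7]), 7.38)]
w1 y [0.4938 0.083 ] inl 0.82
w1 b [ 0.5072 -0.02  ] inl 0.65
w1 green [(array([513., 323.]), array([ 245.9, -316.3]), array([71.9, 87.1]), 30.35), (array([519., 199.]), array([ 436.3, -291.2]), array([159. , 109.8]), 15.45)]
w1 black [(array([277., 364.]), array([218.8,  19.9]), array([257.3, 875.8]), 0.05), (array([ 51., 179.]), array([461.2, 312.5]), array([134. , 226.3]), 80.3)]
w2 redtop [(array([253., 115.]), array([601. ,  46.1]), array([38.7, 14.7]), 7.61)]
w2 y [0.4914 0.0839] inl 0.53
w2 b [ 0.505 -0.021] inl 0.32
w2 green [(array([526., 253.]), array([ 433.4, -278.4]), array([159.6,  83.4]), 15.6)]
w2 black [(array([226., 333.]), array([387.3,  19.8]), array([772.5, 380.2]), 89.76)]
```

```bash
python3 - <<'E'
import cv2
im=cv2.imread("pics/w2.png");cv2.imwrite("pics/crop2.png",cv2.resize(im[155:265,180:360],None,fx=4.4,fy=4.4,interpolation=cv2.INTER_CUBIC))
E
```

```text
(no output)
```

View pics/crop2.png

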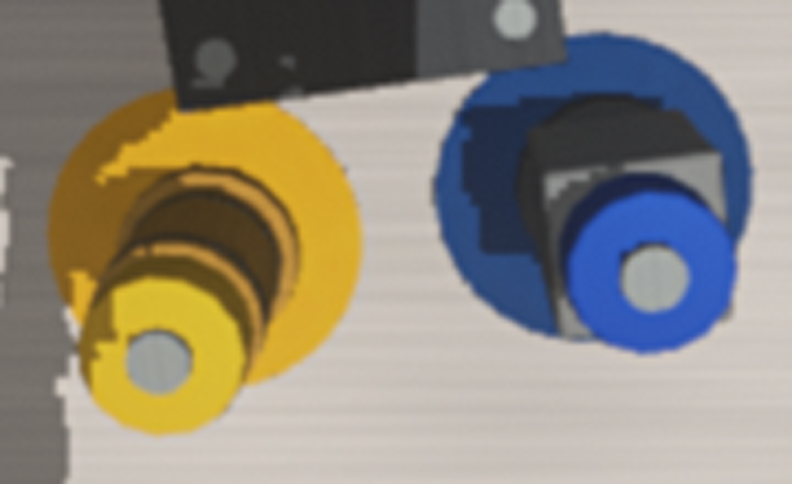

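```bash
python3 - <<'E'
from h import *
import pickle
m=pickle.load(open("pics/w2.pkl","rb"))[0]
P=[w(m,(180+x/4.4,155+y/4.4),.064)[:2] for x,y in((547,175),(720,152),(732,320),(563,340))]
P=np.array(P);print(P.round(4),P.mean(0))
for i in range(4):
    d=P[(i+1)%4]-P[i];print(np.degrees(np.arctan2(d[1],d[0])).round(1),np.hypot(*d).round(4))
from station import *
print(go(sense(),[.4915,.0818,.15],0),go(sense(),[.4915,.0818,.15],0.13))
E
```

```text
[[ 0.5268 -0.0025]
 [ 0.5318 -0.0403]
 [ 0.493  -0.045 ]
 [ 0.4883 -0.0069]] [ 0.50996054 -0.02368447]
-82.4 0.0381
-173.1 0.0391
96.9 0.0384
6.5 0.0387
(array([-0.0436, -0.0537,  0.1218]), array([ 0.0008, -0.0035, -0.0023])) (array([-0.0436, -0.0537,  0.1218]), array([ 0.0011, -0.0034, -0.1323]))
```

Both caps triangulate to about 85 mm, which matches the text. The valve is at (0.4915,0.0818), the regulator at (0.510,-0.0235) and the plate grip at (0.601,0.046). All are turned about 7.4°. I'll pick up the valve first.

Emit:
send_rows(increments=[[[-0.02,-0.025,0.03],[0,0,-0.06],1],[[-0.035,-0.045,0.06],[0.001,-0.003,-0.1],1],[[-0.0435,-0.0535,0.09],[0.001,-0.003,-0.132],1],[[-0.0435,-0.0535,0.12],[0.001,-0.0035,-0.132],1],[[-0.0435,-0.0535,0.122],[0.001,-0.0035,-0.132],1],[[-0.0435,-0.0535,0.122],[0.001,-0.0035,-0.132],1]])

```text
clock: 4.07
tool_pos: [0.4907, 0.0817, 0.1496]
orientation: [-0.0, 0.998, 0.065, -0.001]
ft_force: [0.2, 0.1, 1.4]
opening: 1.003
```

```bash
python3 - <<'E'
from station import *
from h import *
s=sense();print(go(s,[.4915,.0818,.045],0.13))
E
python3 snap.py wrist w3
```

```text
(array([ 0.001 , -0.    ,  0.1046]), array([-0.0002,  0.0019, -0.0003]))
4.0667 [0.4907 0.0817 0.1496] [0.2 0.1 1.4] 1.003
```

View pics/w3.png

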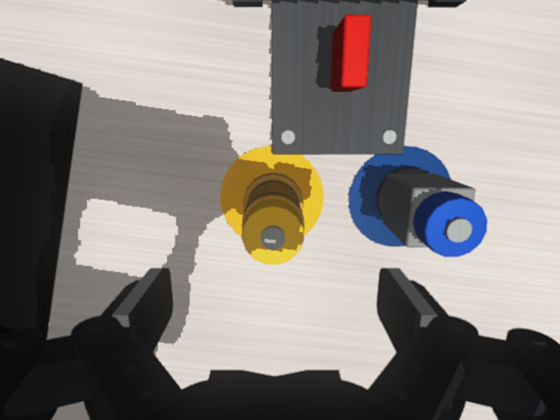

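The valve cap at (272,238) sits midway between the jaws and the plate edges run square to the picture. I'll go down and grip.

Emit:
send_rows(increments=[[[0.001,0,0.03],[0,0.002,0],1],[[0.001,0,0.06],[0,0.002,0],1],[[0.001,0,0.085],[0,0.002,0],1],[[0.001,0,0.105],[0,0.002,0],1],[[0.001,0,0.105],[0,0.002,0],1],[[0.001,0,0.105],[0,0.002,0],0],[[0.001,0,0.105],[0,0.002,0],0],[[0.001,0,0.105],[0,0.002,0],0],[[0.001,0,0.105],[0,0.002,0],0],[[0.001,0,0.105],[0,0.002,0],0],[[0.001,0,0.105],[0,0.002,0],0],[[0.001,0,0.105],[0,0.002,0],0]])

```text
clock: 5.12
tool_pos: [0.4957, 0.0815, 0.049]
orientation: [0.0, 0.998, 0.065, 0.004]
ft_force: [-1.1, 1.6, 8.0]
opening: 0.454
```

Emit:
send_rows(increments=[[[0,0,0],[0,0,0],0],[[0,0,0],[0,0,0],0],[[0,0,0],[0,0,0],0]])

```text
clock: 5.37
tool_pos: [0.4955, 0.0815, 0.049]
orientation: [0.0, 0.998, 0.065, 0.004]
ft_force: [0.2, 0.3, -0.5]
opening: 0.456
```

```bash
python3 - <<'E'
from station import *
from h import *
s=sense();print(s['tool_pos'],s['opening'],s['ft_force']);print(go(s,[.49,.0818,.13],0.13),go(s,[.516,.309,.13],0.13))
E
```

```text
[0.49548843 0.08150038 0.04898   ] 0.4564410532599021 [ 0.22230968  0.25968051 -0.54793559]
(array([-0.0048, -0.0009, -0.0811]), array([ 0.0013, -0.0081, -0.0006])) (array([ 0.0503, -0.2229, -0.0809]), array([ 0.0013, -0.0081, -0.0006]))
```

Gripped at opening 0.456, which fits the 40 mm body. Lifting.

Emit:
send_rows(increments=[[[0,0,-0.02],[0,0,0],0],[[0,0,-0.045],[0,0,0],0],[[0,0,-0.075],[0,0,0],0],[[0,0,-0.085],[0,0,0],0],[[0,0,-0.085],[0,0,0],0]])

```text
clock: 5.78
tool_pos: [0.497, 0.0813, 0.1367]
orientation: [0.001, 0.998, 0.065, 0.007]
ft_force: [0.3, -0.2, -4.9]
opening: 0.448
```

```bash
python3 snap.py wrist w4; python3 - <<'E'
from station import *
from h import *
s=sense();print(go(s,[.516,.310,.14],0.13))
E
```

```text
5.7833 [0.497  0.0813 0.1367] [ 0.3 -0.2 -4.9] 0.448
(array([ 0.05  , -0.224 , -0.0055]), array([ 0.0017, -0.0102, -0.0007]))
```

View pics/w4.png

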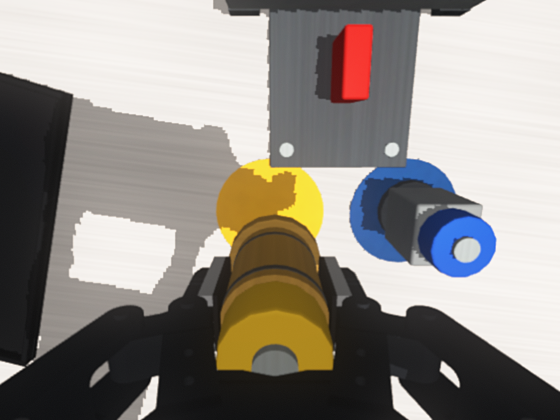

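Emit:
send_rows(increments=[[[0.008,-0.035,-0.005],[0,0,0],0],[[0.016,-0.07,-0.01],[0,0,0],0],[[0.024,-0.105,-0.01],[0,0,0],0],[[0.032,-0.14,-0.01],[0,0,0],0],[[0.04,-0.175,-0.006],[0,0,0],0],[[0.046,-0.205,-0.006],[0,0,0],0],[[0.05,-0.224,-0.006],[0,0,0],0],[[0.05,-0.224,-0.006],[0,0,0],0],[[0.05,-0.224,-0.006],[0,0,0],0]])

```text
clock: 6.58
tool_pos: [0.5143, 0.3102, 0.1374]
orientation: [0.001, 0.998, 0.066, 0.003]
ft_force: [-0.3, -0.1, -4.6]
opening: 0.456
```

```bash
python3 snap.py top t1 tray; python3 - <<'E'
from station import *
from h import *
s=sense();print(go(s,[.516,.310,.056],0.13))
import pickle
for t in("t1",):
    m=camera_model("top");im=cv2.imread("pics/t1.png");V=im.max(2)
    print(rectw(m,(V<50),.014,800))
E
```

```text
6.5833 [0.5143 0.3102 0.1374] [-0.3 -0.1 -4.6] 0.456
tray [([118.5, 174.2, 180.6, 276.3], 0.97)]
(array([ 0.0007, -0.0012,  0.0823]), array([ 0.003 , -0.0065, -0.001 ]))
[(array([139., 217.]), array([463.4, 333.1]), array([231.8, 103.2]), 6.57)]
```

View pics/t1.png

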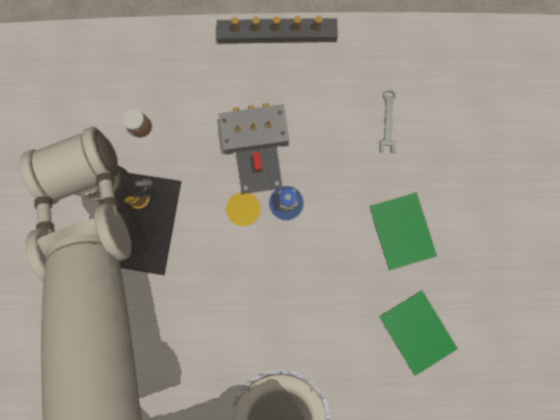

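The top view shows the valve over the forward half of the tray at (139,201), with the tray's middle at (145,224). Lowering.

Emit:
send_rows(increments=[[[0,-0.001,0.025],[0,0,0],0],[[0,-0.001,0.05],[0,0,0],0],[[0,-0.001,0.07],[0,0,0],0],[[0,-0.001,0.078],[0,0,0],0],[[0,-0.001,0.082],[0,0,0],0],[[0,-0.001,0.082],[0,0,0],0],[[0,-0.001,0.082],[0,0,0],0]])

```text
clock: 7.27
tool_pos: [0.5165, 0.3097, 0.0576]
orientation: [0.001, 0.998, 0.064, 0.004]
ft_force: [0.1, 0.3, -3.9]
opening: 0.457
```

```bash
python3 snap.py wrist w5; python3 - <<'E'
from station import *
from h import *
m=camera_model("top")
P=np.array([w(m,p,.014)[:2] for p in((126,174),(181,181),(163,273),(108,266))]);print(P.round(3),P.mean(0))
E
```

```text
7.2667 [0.5165 0.3097 0.0576] [ 0.1  0.3 -3.9] 0.457
[[0.58  0.367]
 [0.561 0.232]
 [0.342 0.272]
 [0.359 0.405]] [0.46034548 0.3189294 ]
```

View pics/w5.png

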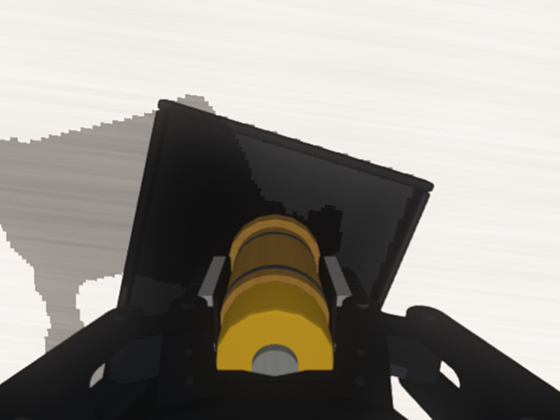

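It is still hanging, with 3.9 N of weight on the wrist. I'll lower in small steps until it touches.

Emit:
send_rows(increments=[[[0,0,0.002],[0,0,0],0],[[0,0,0.004],[0,0,0],0],[[0,0,0.004],[0,0,0],0],[[0,0,0.004],[0,0,0],0]])

```text
clock: 7.65
tool_pos: [0.5168, 0.3099, 0.0541]
orientation: [0.001, 0.998, 0.064, 0.005]
ft_force: [-1.2, -0.8, -5.1]
opening: 0.45
```

Emit:
send_rows(increments=[[[0,0,0.001],[0,0,0],0],[[0,0,0.002],[0,0,0],0],[[0,0,0.002],[0,0,0],0]])

```text
clock: 7.9
tool_pos: [0.5171, 0.31, 0.054]
orientation: [0.001, 0.998, 0.064, 0.005]
ft_force: [-5.7, -3.1, 9.5]
opening: 0.452
```

Contact at z 0.054, with 9.5 N upward. Releasing and rising.

Emit:
send_rows(increments=[[[0,0,0],[0,0,0],0.6],[[0,0,0],[0,0,0],1],[[0,0,0],[0,0,0],1],[[0,0,0],[0,0,0],1],[[0,0,0],[0,0,0],1],[[0,0,0],[0,0,0],1],[[0,0,-0.03],[0,0,0],1],[[0,0,-0.06],[0,0,0],1],[[0,0,-0.09],[0,0,0],1],[[0,0,-0.12],[0,0,0],1],[[0,0,-0.13],[0,0,0],1]])

```text
clock: 8.82
tool_pos: [0.5181, 0.3112, 0.1895]
orientation: [-0.0, 0.998, 0.065, 0.009]
ft_force: [0.2, 0.5, 0.7]
opening: 1.002
```

```bash
python3 snap.py wrist w6; python3 - <<'E'
from station import *
from h import *
s=sense();print(go(s,[.51,-.0235,.17],0.125))
E
```

```text
8.8167 [0.5181 0.3112 0.1895] [0.2 0.5 0.7] 1.002
(array([-0.0518,  0.3309,  0.0189]), array([ 0.0007, -0.0186,  0.0042]))
```

View pics/w6.png

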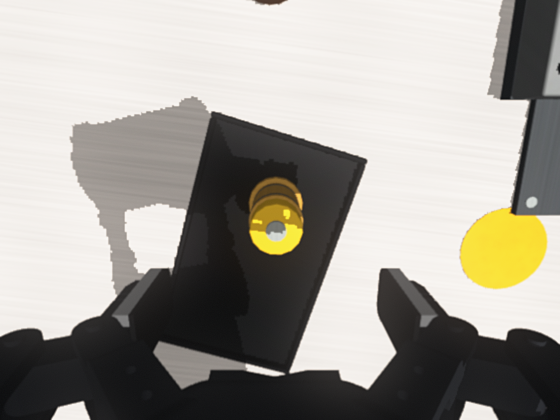

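The valve stands upright in the tray, with its cap at (275,228). Next is the regulator.

Emit:
send_rows(increments=[[[-0.006,0.038,0.003],[0,-0.004,0],1],[[-0.012,0.075,0.006],[0,-0.008,0],1],[[-0.018,0.113,0.009],[0,-0.012,0],1],[[-0.024,0.15,0.012],[0,-0.016,0],1],[[-0.03,0.19,0.015],[0,-0.0186,0.004],1],[[-0.036,0.23,0.018],[0,-0.0186,0.004],1],[[-0.042,0.27,0.019],[0,-0.0186,0.004],1],[[-0.048,0.305,0.019],[0,-0.0186,0.004],1],[[-0.052,0.331,0.019],[0,-0.0186,0.004],1],[[-0.052,0.331,0.019],[0,-0.0186,0.004],1],[[-0.052,0.331,0.019],[0,-0.0186,0.004],1]])

```text
clock: 9.78
tool_pos: [0.5091, -0.0244, 0.1684]
orientation: [-0.0, 0.998, 0.061, -0.001]
ft_force: [-1.1, -0.6, -0.1]
opening: 0.997
```

```bash
python3 snap.py wrist w7; python3 - <<'E'
from station import *
from h import *
s=sense();print(go(s,[.51,-.0235,.045],0.125))
E
```

```text
9.7833 [ 0.5091 -0.0244  0.1684] [-1.1 -0.6 -0.1] 0.997
(array([0.0011, 0.0003, 0.1235]), array([-0.0008,  0.0019, -0.001 ]))
```

View pics/w7.png

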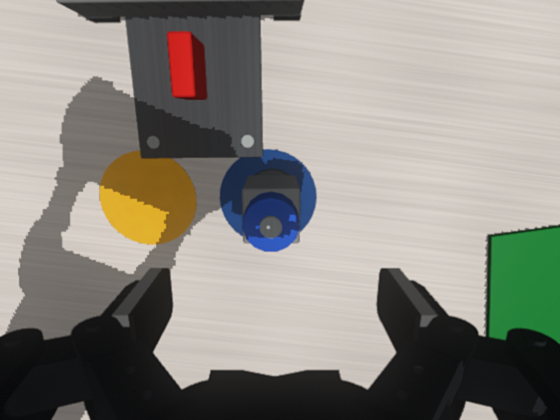

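The regulator's cap at (271,226) is between the jaws and its body is square to them. Going down and gripping.

Emit:
send_rows(increments=[[[0.001,0,0.03],[0,0.001,0],1],[[0.001,0,0.06],[0,0.002,0],1],[[0.001,0,0.09],[0,0.002,0],1],[[0.001,0,0.115],[0,0.002,0],1],[[0.001,0,0.124],[0,0.002,0],1],[[0.001,0,0.124],[0,0.002,0],1],[[0.001,0,0.124],[0,0.002,0],1]])

```text
clock: 10.42
tool_pos: [0.5101, -0.0223, 0.0449]
orientation: [-0.0, 0.998, 0.063, -0.0]
ft_force: [0.2, -0.3, 0.6]
opening: 1.0
```

Emit:
send_rows(increments=[[[0,0,0],[0,0,0],0],[[0,0,0],[0,0,0],0],[[0,0,0],[0,0,0],0],[[0,0,0],[0,0,0],0],[[0,0,0],[0,0,0],0],[[0,0,0],[0,0,0],0],[[0,0,0],[0,0,0],0],[[0,0,0],[0,0,0],0],[[0,0,0],[0,0,0],0]])

```text
clock: 11.17
tool_pos: [0.5112, -0.0226, 0.0461]
orientation: [-0.0, 0.998, 0.063, 0.001]
ft_force: [-1.0, 1.2, 6.4]
opening: 0.464
```

Emit:
send_rows(increments=[[[0,0,-0.02],[0,0,0],0],[[0,0,-0.05],[0,0,0],0],[[0,0,-0.085],[0,0,0],0],[[0,0,-0.105],[0,0,0],0],[[0,0,-0.105],[0,0,0],0]])

```text
clock: 11.58
tool_pos: [0.5139, -0.0235, 0.156]
orientation: [0.001, 0.998, 0.063, 0.005]
ft_force: [0.6, -0.7, -1.9]
opening: 0.461
```

```bash
python3 snap.py wrist w8; python3 - <<'E'
from station import *
from h import *
s=sense();print(go(s,[.410,.3275,.15],0.125))
E
```

```text
11.5833 [ 0.5139 -0.0235  0.156 ] [ 0.6 -0.7 -1.9] 0.461
(array([-0.0578, -0.3606,  0.0021]), array([ 0.0017, -0.0066,  0.0001]))
```

View pics/w8.png

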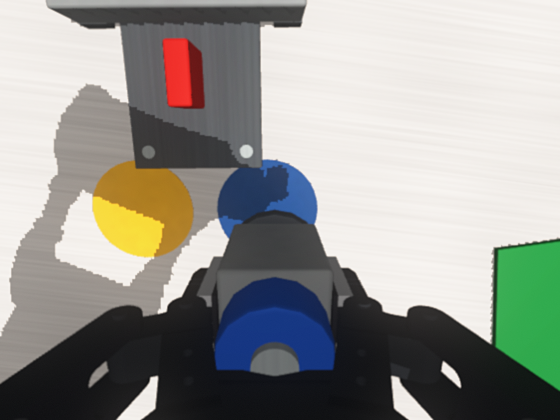

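Emit:
send_rows(increments=[[[-0.006,-0.036,0],[0,0,0],0],[[-0.012,-0.072,0],[0,0,0],0],[[-0.018,-0.108,0],[0,0,0],0],[[-0.024,-0.144,0],[0,0,0],0],[[-0.03,-0.18,0],[0,0,0],0],[[-0.036,-0.216,0],[0,0,0],0],[[-0.042,-0.252,0],[0,0,0],0],[[-0.048,-0.29,0],[0,0,0],0],[[-0.054,-0.325,0],[0,0,0],0],[[-0.058,-0.361,0],[0.001,-0.004,0],0],[[-0.058,-0.361,0],[0.001,-0.004,0],0],[[-0.058,-0.361,0],[0.001,-0.004,0],0]])

```text
clock: 12.63
tool_pos: [0.4074, 0.3284, 0.1492]
orientation: [0.001, 0.998, 0.064, -0.001]
ft_force: [0.3, -0.3, -3.3]
opening: 0.461
```

```bash
python3 snap.py wrist w9; python3 - <<'E'
from station import *
from h import *
s=sense();print(go(s,[.410,.3275,.052],0.125))
E
```

```text
12.6333 [0.4074 0.3284 0.1492] [ 0.3 -0.3 -3.3] 0.461
(array([ 0.0021, -0.0002,  0.0975]), array([0.0027, 0.0018, 0.0017]))
```

View pics/w9.png

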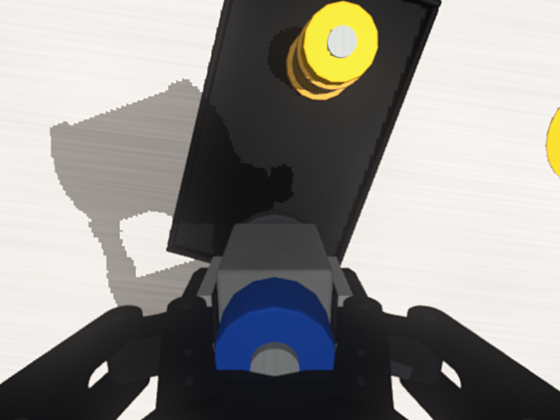

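```bash
python3 - <<'E'
from h import *
import pickle
m=pickle.load(open("pics/w9.pkl","rb"))[0]
print([w(m,p,.014).round(4) for p in((168,250),(208,262),(438,3),(352,250),(342,40))], w(m,(342,41),.089))
E
```

```text
[array([0.3615, 0.4066, 0.014 ]), array([0.3551, 0.3741, 0.014 ]), array([0.5604, 0.237 , 0.014 ]), array([0.3801, 0.2605, 0.014 ]), array([0.53  , 0.2962, 0.014 ])] [0.51410876 0.30781992 0.089     ]
```

The near wall is at x≈0.35 and the regulator's foot will start at 0.383, so it lands inside. Lowering.

Emit:
send_rows(increments=[[[0.002,0,0.03],[0,0,0],0],[[0.002,0,0.06],[0.0,0,0],0],[[0.002,0,0.08],[0,0,0],0],[[0.002,0,0.09],[0,0,0],0],[[0.002,0,0.094],[0,0,0],0],[[0.002,0,0.097],[0,0,0],0],[[0.002,0,0.098],[0,0,0],0],[[0.002,0,0.098],[0,0,0],0]])

```text
clock: 13.35
tool_pos: [0.411, 0.3275, 0.0526]
orientation: [0.001, 0.998, 0.063, 0.0]
ft_force: [0.9, 0.4, -2.8]
opening: 0.458
```

Emit:
send_rows(increments=[[[0,0,0.001],[0,0,0],0],[[0,0,0.002],[0,0,0],0],[[0,0,0.002],[0,0,0],0]])

```text
clock: 13.6
tool_pos: [0.4115, 0.3278, 0.0512]
orientation: [0.001, 0.998, 0.063, 0.001]
ft_force: [-0.7, -0.2, 0.6]
opening: 0.465
```

Touching. Releasing and rising.

Emit:
send_rows(increments=[[[0,0,0],[0,0,0],0.6],[[0,0,0],[0,0,0],1],[[0,0,0],[0,0,0],1],[[0,0,0],[0,0,0],1],[[0,0,0],[0,0,0],1],[[0,0,0],[0,0,0],1],[[0,0,-0.03],[0,0,0],1],[[0,0,-0.06],[0,0,0],1],[[0,0,-0.09],[0,0,0],1],[[0,0,-0.12],[0,0,0],1],[[0,0,-0.15],[0,0,0],1],[[0,0,-0.15],[0,0,0],1]])

```text
clock: 14.6
tool_pos: [0.4146, 0.3297, 0.2084]
orientation: [-0.002, 0.998, 0.063, 0.007]
ft_force: [0.2, 0.0, 0.5]
opening: 0.998
```

```bash
python3 snap.py wrist w10; python3 - <<'E'
from station import *
from h import *
s=sense();print(go(s,[.54,.05,.20],0.13))
E
```

```text
14.6 [0.4146 0.3297 0.2084] [0.2 0.  0.5] 0.998
(array([0.0903, 0.2928, 0.0059]), array([-0.0009, -0.0095, -0.0035]))
```

View pics/w10.png

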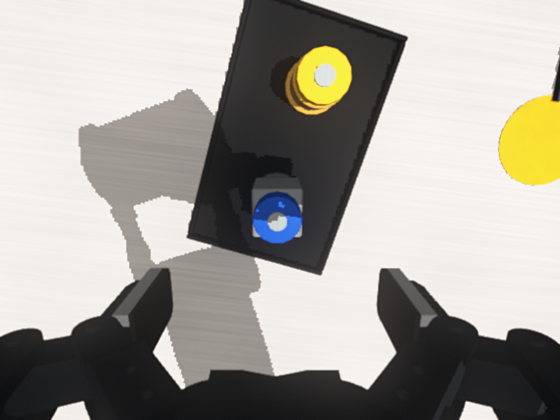

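Both stand upright in the tray: yellow cap at (325,73), blue at (277,220). Now I'll look at the plate and the bare discs from above.

Emit:
send_rows(increments=[[[0.01,0.033,0],[0,0,0],1],[[0.02,0.066,0.0],[0,-0.005,0],1],[[0.03,0.1,0],[0,-0.009,0],1],[[0.04,0.135,0],[0,-0.009,0],1],[[0.051,0.17,0],[0,-0.009,0],1],[[0.062,0.205,0],[0,-0.009,0],1],[[0.073,0.24,0],[0,-0.009,0],1],[[0.084,0.27,0],[0,-0.009,0],1],[[0.09,0.293,0],[0,-0.009,0],1],[[0.09,0.293,0],[0,-0.009,0],1],[[0.09,0.293,0],[0,-0.009,0],1]])

```text
clock: 15.57
tool_pos: [0.5391, 0.0489, 0.2044]
orientation: [-0.001, 0.998, 0.062, -0.001]
ft_force: [-0.7, -0.1, 0.8]
opening: 0.999
```

```bash
python3 snap.py wrist w11 plate_grip
```

```text
15.5667 [0.5391 0.0489 0.2044] [-0.7 -0.1  0.8] 0.999
plate_grip [([227.7, 78.0, 343.6, 193.2], 0.89)]
```

View pics/w11.png

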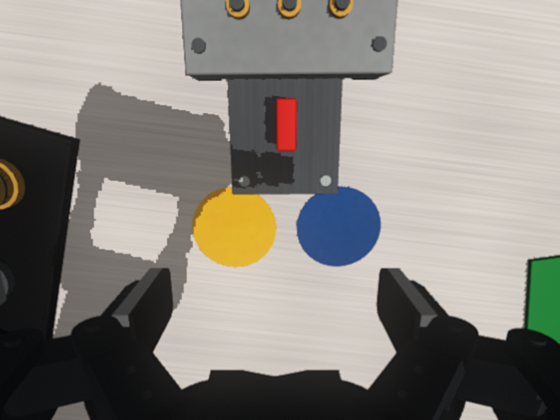

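```bash
cat > m2.py <<'E'
from h import *
import pickle
from scipy.optimize import least_squares
def load(t): return cv2.imread(f"pics/{t}.png"),pickle.load(open(f"pics/{t}.pkl","rb"))[0]
obs=[]
for t in("w2","w11"):
    im,m=load(t);H,S,V=cv2.split(cv2.cvtColor(im,cv2.COLOR_BGR2HSV))
    red=((H<6)|(H>174))&(S>150)&(V>(150 if t!='w11' else 150))
    c=max(cv2.findContours(red.astype(np.uint8),0,1)[0],key=cv2.contourArea);r=cv2.minAreaRect(c)
    print(t,r, rectw(m,red,.052,50)); obs.append((m,r[0]))
print('grip tri',tri(obs))
def discs(t,wins):
  im,m=load(t);H,S,V=cv2.split(cv2.cvtColor(im,cv2.COLOR_BGR2HSV))
  for c,mask in(("y",(H>14)&(H<32)&(S>150)),("b",(H>100)&(H<125)&(S>110))):
    x0,y0,x1,y1=wins[c];mm=np.zeros(mask.shape,np.uint8);mm[y0:y1,x0:x1]=mask[y0:y1,x0:x1]
    mm=cv2.morphologyEx(mm,cv2.MORPH_CLOSE,np.ones((3,3)))
    c1=max(cv2.findContours(mm,0,1+0*0 if 0 else cv2.CHAIN_APPROX_NONE)[0],key=cv2.contourArea)
    W=np.array([w(m,p,0)[:2] for p in c1[:,0].astype(float)])
    f=lambda a:np.hypot(*(W-a[:2]).T)-a[2]
    r=least_squares(f,[*W.mean(0),.042],loss='soft_l1',f_scale=.0005)
    print(t,c,r.x.round(4),'inl',(abs(f(r.x))<.001).mean().round(2))
if __name__=="__main__":
    discs("w11",{"y":(180,190,290,290),"b":(285,180,400,290)})
    im,m=load("w11")
    a,b=w(m,(229,110),.008),w(m,(233,190),.008);c,d=w(m,(342,110),.008),w(m,(338,190),.008)
    for p,q in((a,b),(c,d)): print('edge ang',np.degrees(np.arctan2(*(p-q)[1::-1])))
    e=[w(m,p,.05) for p in((187,72),(393,70))];print('ledge top',e)
    print('plate front',w(m,(235,193),.008),w(m,(337,192),.008))
E
python3 m2.py; python3 - <<'E'
from station import *
from h import *
s=sense();print(go(s,[.601,.046,.12],0.13))
E
```

```text
w2 ((253.050048828125, 114.85000610351562), (42.70924377441406, 15.697769165039062), 81.8698959350586) [(array([253., 115.]), array([601. ,  46.1]), array([38.7, 14.7]), 7.61)]
w11 ((286.5, 124.5), (51.0, 19.0), 90.0) [(array([286., 124.]), array([600.8,  46.1]), array([38.2, 14.6]), 7.19)]
grip tri [0.60122068 0.0461631  0.05265329]
w11 y [0.4939 0.0832 0.0407] inl 0.87
w11 b [ 0.5077 -0.0199  0.0405] inl 0.9
edge ang 8.00163235094529
edge ang 7.1523347152713574
ledge top [array([0.6297121 , 0.12487419, 0.05      ]), array([ 0.65002117, -0.02747433,  0.05      ])]
plate front [0.53178115 0.08446288 0.008     ] [ 0.54461403 -0.01087921  0.008     ]
(array([0.0613, 0.0125, 0.0847]), array([-0.0019,  0.0015, -0.0032]))
```

The grip is at (0.601,0.046) with its top at 52.7 mm. The discs are at yellow (0.4939,0.0832) and blue (0.5077,-0.0199). Now I'll grip the plate.

Emit:
send_rows(increments=[[[0.03,0.006,0.02],[0,0,0],1],[[0.055,0.011,0.045],[0,0,0],1],[[0.061,0.0125,0.075],[-0.002,0.0015,-0.003],1],[[0.061,0.0125,0.085],[-0.002,0.0015,-0.003],1],[[0.061,0.0125,0.085],[-0.002,0.0015,-0.003],1]])

```text
clock: 16.08
tool_pos: [0.5974, 0.0476, 0.1155]
orientation: [-0.001, 0.998, 0.066, -0.004]
ft_force: [-1.1, 0.7, -0.4]
opening: 1.0
```

```bash
python3 - <<'E'
from station import *
from h import *
s=sense();print(s['tool_pos'],go(s,[.601,.046,.037],0.13))
E
```

```text
[0.59740969 0.04761118 0.11553274] (array([0.004 , 0.0022, 0.0785]), array([-0.0022,  0.0082,  0.0014]))
```

Emit:
send_rows(increments=[[[0.004,0.002,0.02],[-0.002,0.008,0.001],1],[[0.004,0.002,0.045],[-0.002,0.008,0.001],1],[[0.004,0.002,0.065],[-0.002,0.008,0.001],1],[[0.004,0.002,0.078],[-0.002,0.008,0.001],1],[[0.004,0.002,0.078],[-0.002,0.008,0.001],1],[[0.004,0.002,0.078],[-0.002,0.008,0.001],1]])

```text
clock: 16.58
tool_pos: [0.601, 0.0467, 0.0384]
orientation: [-0.0, 0.998, 0.065, 0.0]
ft_force: [-0.7, 0.5, 0.8]
opening: 1.002
```

```bash
python3 snap.py wrist w12; python3 - <<'E'
from station import *
from h import *
s=sense();print(s['tool_pos'],go(s,[.601,.046,.037],0.13))
E
```

```text
16.5833 [0.601  0.0467 0.0384] [-0.7  0.5  0.8] 1.002
[0.60194645 0.04645615 0.03932166] (array([-0.001 ,  0.0003,  0.0023]), array([ 0.0003, -0.0021,  0.0008]))
```

View pics/w12.png

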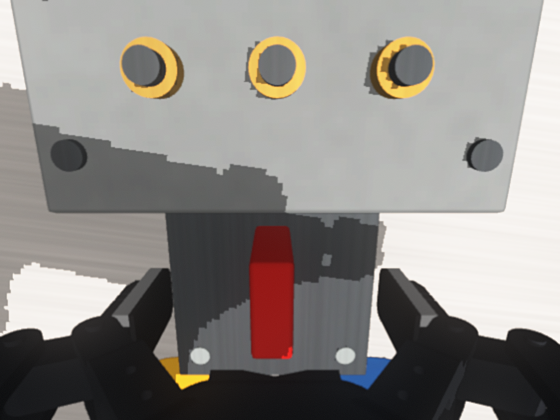

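The red grip at (272,295) is centred between the jaws and the manifold is clear. Closing.

Emit:
send_rows(increments=[[[-0.001,0,0.002],[0,0,0],0],[[-0.001,0,0.002],[0,0,0],0],[[-0.001,0,0.002],[0,0,0],0],[[-0.001,0,0.002],[0,0,0],0],[[-0.001,0,0.002],[0,0,0],0],[[-0.001,0,0.002],[0,0,0],0],[[-0.001,0,0.002],[0,0,0],0],[[-0.001,0,0.002],[0,0,0],0],[[-0.001,0,0.002],[0,0,0],0],[[-0.001,0,0.002],[0,0,0],0],[[-0.001,0,0.002],[0,0,0],0],[[-0.001,0,0.002],[0,0,0],0]])

```text
clock: 17.63
tool_pos: [0.6013, 0.0463, 0.0377]
orientation: [0.0, 0.998, 0.065, 0.001]
ft_force: [0.1, 1.3, 4.9]
opening: 0.177
```

```bash
python3 - <<'E'
from station import *
from h import *
s=sense();print(s['tool_pos'],s['opening'],s['ft_force'],go(s,[.601,.046,.037],0.13))
E
```

```text
[0.60128772 0.04633921 0.03771586] 0.1773287881415332 [0.14004083 1.34168039 4.93887441] (array([-0.0003,  0.0003,  0.0007]), array([ 0.0004, -0.0028,  0.0008]))
```

Gripped at opening 0.177. Sliding straight out along the tool's -x.

Emit:
send_rows(increments=[[[-0.006,0,-0.0005],[0,0,0],0],[[-0.014,0,-0.0005],[0,0,0],0],[[-0.022,0,-0.0005],[0,0,0],0],[[-0.03,0,-0.0005],[0,0,0],0],[[-0.038,0,-0.0005],[0,0,0],0],[[-0.046,0,-0.0005],[0,0,0],0],[[-0.054,0,-0.0005],[0,0,0],0],[[-0.06,0,-0.0005],[0,0,0],0],[[-0.065,0,-0.0005],[0,0,0],0],[[-0.065,0,-0.0005],[0,0,0],0]])

```text
clock: 18.47
tool_pos: [0.5355, 0.0378, 0.0378]
orientation: [0.0, 0.998, 0.065, 0.001]
ft_force: [-0.7, -0.0, -3.0]
opening: 0.177
```

```bash
python3 snap.py wrist w13
```

```text
18.4667 [0.5355 0.0378 0.0378] [-0.7 -0.  -3. ] 0.177
```

View pics/w13.png

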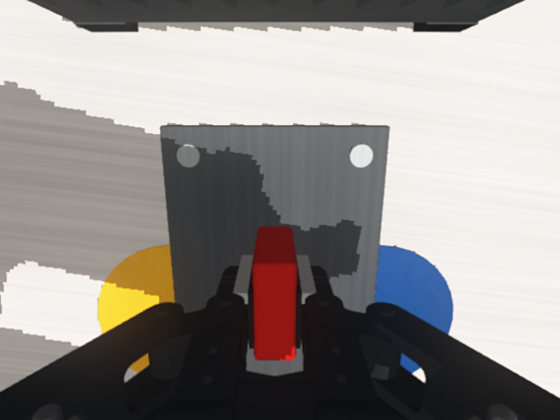

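The plate is clear of the ledge, with its rear edge at row 127 and the ledge at row 25. Lifting, then carrying it towards the pad.

Emit:
send_rows(increments=[[[0,0,-0.01],[0,0,0],0],[[0,0,-0.03],[0,0,0],0],[[0,0,-0.06],[0,0,0],0],[[0,0,-0.095],[0,0,0],0],[[-0.02,0.03,-0.125],[0,0,0],0],[[-0.05,0.06,-0.155],[0,0,0],0],[[-0.08,0.09,-0.185],[0,0,0],0],[[-0.11,0.12,-0.19],[0,0,0],0],[[-0.125,0.14,-0.19],[0,0,0],0],[[-0.125,0.14,-0.19],[0,0,0],0],[[-0.125,0.14,-0.19],[0,0,0],0]])

```text
clock: 19.43
tool_pos: [0.4293, -0.1194, 0.2289]
orientation: [0.001, 0.998, 0.063, 0.002]
ft_force: [0.5, -0.4, -2.9]
opening: 0.181
```

```bash
python3 snap.py wrist w14 pad
```

```text
19.4333 [ 0.4293 -0.1194  0.2289] [ 0.5 -0.4 -2.9] 0.181
pad [([384.4, 109.2, 507.7, 275.3], 0.74), ([402.8, 314.7, 450.1, 379.8], 0.65)]
```

View pics/w14.png

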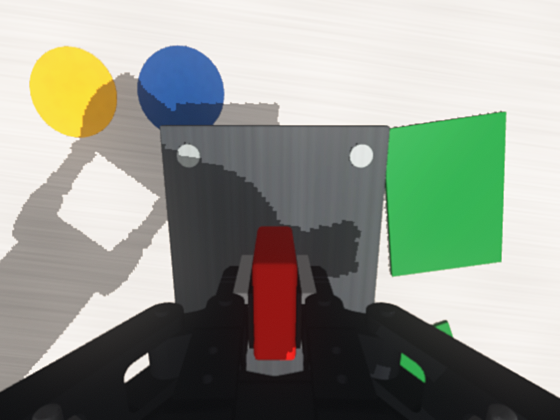

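```bash
cat > padfit.py <<'E'
from h import *
import pickle,sys
from scipy.optimize import least_squares
def fit(t,win,mode=None,L=.16,Wd=.12,x0=(.436,-.294,.28),z=.006):
    im=cv2.imread(f"pics/{t}.png");m=pickle.load(open(f"pics/{t}.pkl","rb"))[0]
    H,S,V=cv2.split(cv2.cvtColor(im,cv2.COLOR_BGR2HSV));mask=(H>48)&(H<78)&(S>90)&(V>90)
    a,b,c,d=win;M=np.zeros(mask.shape,np.uint8);M[b:d,a:c]=mask[b:d,a:c]
    k=max(cv2.findContours(M,0,cv2.CHAIN_APPROX_NONE)[0],key=cv2.contourArea)[:,0].astype(float)
    c0=k.mean(0)
    P=np.array([w(m,p,z)[:2] for p in k])
    def f(q):
        u=(P-q[:2])@np.array([[np.cos(q[2]),-np.sin(q[2])],[np.sin(q[2]),np.cos(q[2])]])
        e=np.abs(u)-np.array([L/2,Wd/2])-q[3]
        return np.where((e<0).all(1),e.max(1),np.hypot(*np.maximum(e,0).T))
    r=least_squares(f,[*x0,0],loss='soft_l1',f_scale=.0007)
    print(t,r.x[:2].round(4),np.degrees(r.x[2]).round(2),'grow',r.x[3].round(4),'inl',(abs(f(r.x))<.0015).mean().round(2)); return r.x
if __name__=="__main__":
    fit("t1",(360,185,445,275));fit("w14",(385,100,520,290))
E
python3 padfit.py
```

```text
t1 [ 0.4375 -0.2963] 15.65 grow -0.0033 inl 0.98
w14 [ 0.4378 -0.2971] 15.33 grow -0.0012 inl 0.93
```

```bash
python3 - <<'E'
from h import *
import pickle
for t in("w13","w14"):
    m,s=pickle.load(open(f"pics/{t}.pkl","rb"))
    z=s['tool_pos'][2]-.0297
    R0=R.from_quat(np.roll(s['orientation'],-1))
    print([R0.inv().apply(w(m,p,z)-s['tool_pos']).round(4) for p in((161.5,126.5),(389,126.5),(275,126.5))],R0.as_matrix()[:2,0])
from station import *
s=sense();print(go(s,[.4377,-.297,.15],.27))
E
```

```text
[array([ 0.0644, -0.0471,  0.0298]), array([0.0643, 0.0504, 0.0298]), array([0.0643, 0.0015, 0.0298])] [0.99146278 0.13038364]
[array([ 0.0644, -0.0471,  0.0298]), array([0.0643, 0.0505, 0.03  ]), array([0.0643, 0.0016, 0.0299])] [0.99200825 0.12613361]
(array([-0.0159,  0.1795,  0.0776]), array([-0.0003, -0.0022, -0.1402]))
```

The pad is at (0.4377,-0.297), yaw 15.5°, and the top and wrist views agree. The plate is square in the hand. Moving over the pad.

Emit:
send_rows(increments=[[[-0.003,0.03,0],[0,0,-0.03],0],[[-0.006,0.065,0.01],[0,0,-0.06],0],[[-0.009,0.1,0.03],[0,0,-0.09],0],[[-0.012,0.135,0.05],[0,0,-0.12],0],[[-0.016,0.165,0.07],[0,0,-0.14],0],[[-0.016,0.1795,0.0775],[0,-0.002,-0.14],0],[[-0.016,0.1795,0.0775],[0,-0.002,-0.14],0],[[-0.016,0.1795,0.0775],[0,-0.002,-0.14],0]])

```text
clock: 20.2
tool_pos: [0.4381, -0.2957, 0.1489]
orientation: [-0.002, 0.991, 0.135, -0.001]
ft_force: [0.2, 0.1, -3.1]
opening: 0.178
```

```bash
python3 snap.py wrist w15; python3 - <<'E'
from station import *
from h import *
s=sense();print(go(s,[.4377,-.297,.05],.27),go(s,[.4377,-.297,.0455],.27))
E
```

```text
20.2 [ 0.4381 -0.2957  0.1489] [ 0.2  0.1 -3.1] 0.178
(array([-0.001 ,  0.0015,  0.0997]), array([-0.0021, -0.0001,  0.0014])) (array([-0.001 ,  0.0015,  0.1042]), array([-0.0021, -0.0001,  0.0014]))
```

View pics/w15.png

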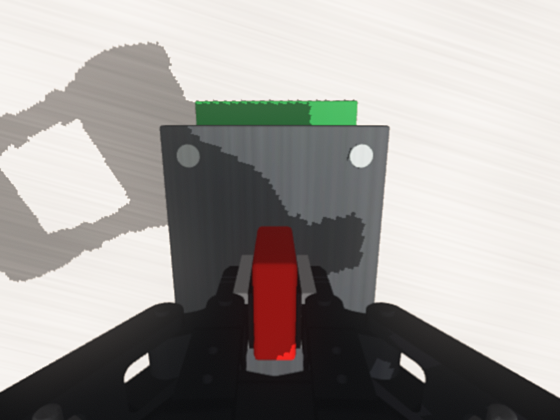

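The pad's far edge (195–357, row 101) lies square to the plate and centred on it (161–389). Lowering.

Emit:
send_rows(increments=[[[-0.001,0.0015,0.03],[-0.002,0,0.001],0],[[-0.001,0.0015,0.06],[-0.002,0,0.001],0],[[-0.001,0.0015,0.08],[-0.002,0,0.001],0],[[-0.001,0.0015,0.094],[-0.002,0,0.001],0],[[-0.001,0.0015,0.099],[-0.002,0,0.001],0],[[-0.001,0.0015,0.1],[-0.002,0,0.001],0],[[-0.001,0.0015,0.1],[-0.002,0,0.001],0],[[-0.001,0.0015,0.1],[-0.002,0,0.001],0]])

```text
clock: 20.92
tool_pos: [0.4389, -0.2975, 0.0514]
orientation: [0.001, 0.991, 0.135, 0.001]
ft_force: [-0.3, -0.1, -4.0]
opening: 0.177
```

```bash
python3 snap.py wrist w16; python3 - <<'E'
from station import *
from h import *
s=sense();print(go(s,[.4377,-.297,.044],.27))
E
```

```text
20.9167 [ 0.4389 -0.2975  0.0514] [-0.3 -0.1 -4. ] 0.177
(array([-0.001 , -0.0009,  0.0074]), array([ 0.0027, -0.0016,  0.0009]))
```

View pics/w16.png

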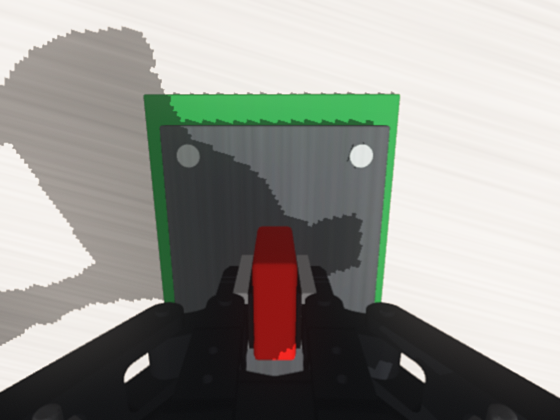

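```bash
python3 - <<'E'
from h import *
import pickle
m,s=pickle.load(open(f"pics/w16.pkl","rb"))
R0=R.from_quat(np.roll(s['orientation'],-1))
for z,ps in((.006,((145,94.5),(399,94.5))),(s['tool_pos'][2]-.0297,((161,126.5),(389,126.5)))):
    print([R0.inv().apply(w(m,p,z)-s['tool_pos']).round(4) for p in ps])
E
```

```text
[array([ 0.078 , -0.0583,  0.0453]), array([0.078 , 0.0589, 0.0456])]
[array([ 0.0642, -0.0472,  0.0297]), array([0.0641, 0.0505, 0.0299])]
```

Relative to the pad, the plate sits 1.3 mm off in y and 1.2 mm in x. I'll correct that while lowering.

Emit:
send_rows(increments=[[[-0.001,-0.0012,0.001],[0.0025,-0.001,0],0],[[-0.001,-0.0012,0.003],[0.0025,-0.001,0],0],[[-0.001,-0.0012,0.005],[0.0025,-0.001,0],0],[[-0.001,-0.0012,0.0065],[0.0025,-0.001,0],0],[[-0.001,-0.0012,0.0075],[0.0025,-0.001,0],0],[[-0.001,-0.0012,0.0075],[0.0025,-0.001,0],0],[[-0.001,-0.0012,0.0075],[0.0025,-0.001,0],0]])

```text
clock: 21.55
tool_pos: [0.4376, -0.2968, 0.0438]
orientation: [0.0, 0.991, 0.135, 0.0]
ft_force: [0.5, -0.8, -2.9]
opening: 0.176
```

```bash
python3 snap.py wrist w17; python3 - <<'E'
from h import *
import pickle
m,s=pickle.load(open(f"pics/w17.pkl","rb"));print(s['tool_pos'])
E
```

```text
21.55 [ 0.4376 -0.2968  0.0438] [ 0.5 -0.8 -2.9] 0.176
[ 0.43756987 -0.29678206  0.0438115 ]
```

View pics/w17.png

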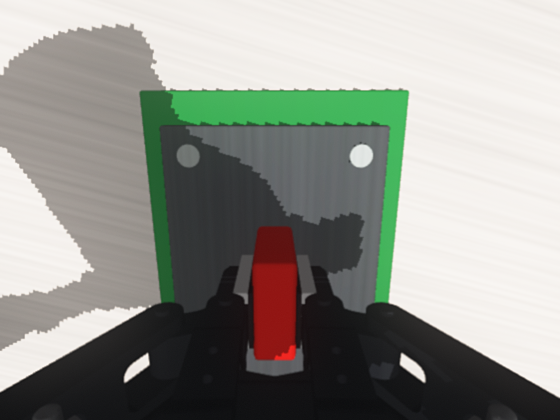

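Emit:
send_rows(increments=[[[0,0,0.0005],[0,0,0],0],[[0,0,0.001],[0,0,0],0],[[0,0,0.001],[0,0,0],0]])

```text
clock: 21.85
tool_pos: [0.4377, -0.2969, 0.0437]
orientation: [-0.0, 0.991, 0.135, 0.0]
ft_force: [-3.4, 2.1, 6.7]
opening: 0.177
```

Contact, 6.7 N upward. Releasing and rising.

Emit:
send_rows(increments=[[[0,0,0],[0,0,0],0.3],[[0,0,0],[0,0,0],0.7],[[0,0,0],[0,0,0],1],[[0,0,0],[0,0,0],1],[[0,0,0],[0,0,0],1],[[0,0,0],[0,0,0],1],[[0,0,0],[0,0,0],1],[[0,0,-0.03],[0,0,0],1],[[0,0,-0.065],[0,0,0],1],[[0,0,-0.1],[0,0,0],1],[[-0.02,0,-0.14],[0,0,0],1],[[-0.04,0,-0.16],[0,0,0],1]])

```text
clock: 22.85
tool_pos: [0.4002, -0.3086, 0.2079]
orientation: [0.002, 0.991, 0.136, 0.002]
ft_force: [0.8, -1.0, 0.6]
opening: 1.001
```

```bash
python3 snap.py wrist w18;python3 snap.py top t18; python3 - <<'E'
from station import *
from h import *
s=sense();print(s['tool_pos'],go(s,[.41,.33,.21],.125))
import sys
E
```

```text
22.85 [ 0.4002 -0.3086  0.2079] [ 0.8 -1.   0.6] 1.001
22.9 [ 0.3985 -0.3113  0.2116] [ 2.4 -4.1  2.3] 1.004
[ 0.39940266 -0.31054265  0.2089711 ] (array([ 0.1807, -0.6146, -0.006 ]), array([ 0.0089, -0.004 ,  0.1444]))
```

View pics/w18.png

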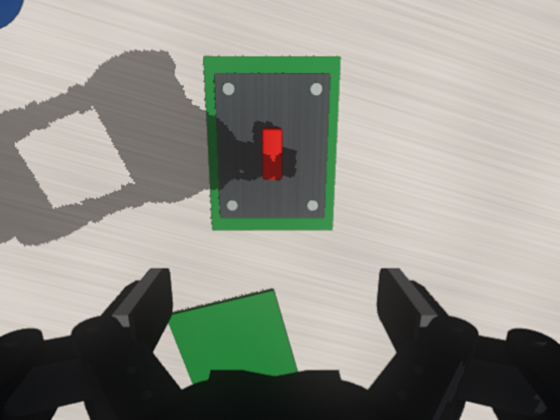

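```bash
python3 - <<'E'
from padfit import *
p=fit("w18",(190,40,350,240))
m,s=pickle.load(open("pics/w18.pkl","rb"))
P=np.array([w(m,q,.014)[:2] for q in((214.5,73),(330,73),(325,217.5),(219,217.5))])
c=P.mean(0);d=(P[0]+P[1]-P[2]-P[3])/2;print('plate',c.round(4),np.degrees(np.arctan2(d[1],d[0])),np.hypot(*d))
th=p[2];e=c-p[:2];print('offset along/across mm',(e@[np.cos(th),np.sin(th)]*1e3).round(1),(e@[-np.sin(th),np.cos(th)]*1e3).round(1))
E
```

```text
w18 [ 0.4376 -0.2981] 15.57 grow -0.0025 inl 0.48
plate [ 0.4378 -0.2984] 15.408416783774056 0.1289308394657075
offset along/across mm 0.1 -0.4
```

The plate is centred to within 0.5 mm and its yaw matches to 0.2°. Back to the tray for the fittings.

Emit:
send_rows(increments=[[[0.011,-0.038,-0.003],[0,0,0.01],1],[[0.022,-0.076,-0.006],[0.002,0,0.02],1],[[0.033,-0.114,-0.009],[0.004,0,0.035],1],[[0.044,-0.152,-0.01],[0.006,0,0.05],1],[[0.055,-0.19,-0.01],[0.008,0,0.06],1],[[0.066,-0.228,-0.01],[0.009,-0.002,0.07],1],[[0.077,-0.266,-0.01],[0.009,-0.004,0.085],1],[[0.088,-0.304,-0.01],[0.009,-0.004,0.1],1],[[0.1,-0.342,-0.01],[0.009,-0.004,0.11],1],[[0.111,-0.38,-0.01],[0.009,-0.004,0.12],1],[[0.122,-0.418,-0.01],[0.009,-0.004,0.13],1],[[0.133,-0.456,-0.01],[0.009,-0.004,0.144],1]])

```text
clock: 23.95
tool_pos: [0.4053, 0.1668, 0.2143]
orientation: [-0.0, 0.998, 0.063, -0.001]
ft_force: [1.1, -0.3, -0.3]
opening: 1.0
```

```bash
python3 - <<'E'
from station import *
from h import *
s=sense();print(s['tool_pos'],go(s,[.41,.3,.22],.125))
E
```

```text
[0.40528096 0.16679927 0.21429769] (array([ 0.0213, -0.1316, -0.0057]), array([-0.0003,  0.001 ,  0.0001]))
```

Emit:
send_rows(increments=[[[0.006,-0.035,-0.003],[0,0,0],1],[[0.012,-0.07,-0.005],[0,0,0],1],[[0.018,-0.105,-0.005],[0,0,0],1],[[0.021,-0.131,-0.005],[0,0,0],1],[[0.021,-0.131,-0.005],[0,0,0],1],[[0.021,-0.131,-0.005],[0,0,0],1]])

```text
clock: 24.45
tool_pos: [0.4088, 0.3004, 0.2179]
orientation: [0.0, 0.998, 0.064, -0.002]
ft_force: [0.0, 1.0, -0.9]
opening: 1.003
```

```bash
python3 snap.py wrist w19
```

```text
24.45 [0.4088 0.3004 0.2179] [ 0.   1.  -0.9] 1.003
```

View pics/w19.png

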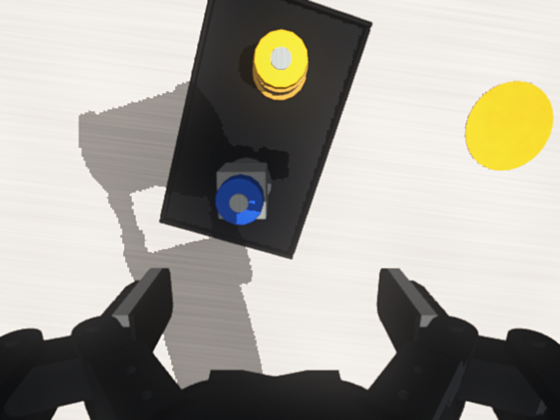

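```bash
python3 - <<'E'
from h import *
import pickle
ims={t:(cv2.imread(f"pics/{t}.png"),pickle.load(open(f"pics/{t}.pkl","rb"))[0]) for t in("w10","w19")}
def spot(im,p,r=13):
    hsv=cv2.cvtColor(im,cv2.COLOR_BGR2HSV);x,y=p
    M=np.zeros(im.shape[:2],np.uint8);M[y-r:y+r+1,x-r:x+r+1]=hsv[y-r:y+r+1,x-r:x+r+1,1]<120
    n,l,st,c=cv2.connectedComponentsWithStats(M);k=l[y,x];return c[k],st[k,4]
for n,ps in {"y":{"w10":(325,74),"w19":(280,58)},"b":{"w10":(278,222),"w19":(238,203)}}.items():
    o=[(t,)+spot(ims[t][0],p) for t,p in ps.items()]
    print(n,[(a,b.round(1),c) for a,b,c in o],tri([(ims[t][1],q) for t,q,_ in o]).round(4),[w(ims[t][1],q,.089).round(4) for t,q,_ in o])
m=ims["w19"][1];P=[w(m,p,.069)[:2] for p in((217,171),(267,169),(267,219),(220,220))]
for i in range(4):
    d=np.array(P[(i+1)%4])-P[i];print(np.degrees(np.arctan2(d[1],d[0])).round(1),np.hypot(*d).round(4))
print(np.mean(P,0))
from station import *
print(go(sense(),[.4105,.328,.16],.125))
E
```

```text
y [('w10', array([324.6,  74.8]), np.int32(417)), ('w19', array([280.6,  57.8]), np.int32(400))] [0.5136 0.3082 0.0912] [array([0.5138, 0.308 , 0.089 ]), array([0.5139, 0.3082, 0.089 ])]
b [('w10', array([276.9, 221.2]), np.int32(306)), ('w19', array([238.3, 202.5]), np.int32(285))] [0.4112 0.3263 0.0917] [array([0.4104, 0.3262, 0.089 ]), array([0.4106, 0.3265, 0.089 ])]
-80.4 0.0395
-173.0 0.0412
98.6 0.0386
8.1 0.0405
[0.41160014 0.32499496]
(array([ 0.0052, -0.0282,  0.0581]), array([0.0006, 0.0031, 0.0013]))
```

Both fittings are located: valve (0.5137,0.308) and regulator (0.4107,0.3264). I'll take the regulator first.

Emit:
send_rows(increments=[[[0.003,-0.014,0.02],[0,0,0],1],[[0.005,-0.0275,0.045],[0,0,0],1],[[0.0055,-0.0275,0.058],[0,0.003,0.001],1],[[0.0055,-0.0275,0.058],[0,0.003,0.001],1],[[0.0055,-0.0275,0.058],[0,0.003,0.001],1]])

```text
clock: 24.92
tool_pos: [0.4104, 0.3261, 0.1593]
orientation: [0.001, 0.998, 0.062, -0.001]
ft_force: [-0.0, 0.7, 0.1]
opening: 1.0
```

```bash
python3 snap.py wrist w20; python3 - <<'E'
from station import *
from h import *
print(go(sense(),[.4108,.327,.051],.128))
E
```

```text
24.9167 [0.4104 0.3261 0.1593] [-0.   0.7  0.1] 1.0
(array([-0.0005, -0.0006,  0.1095]), array([ 0.0007, -0.0001, -0.0041]))
```

View pics/w20.png

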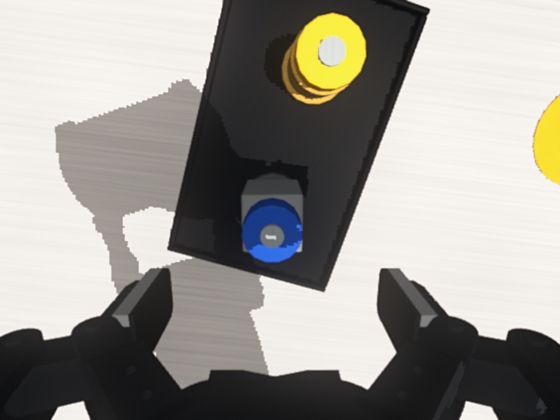

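The blue cap is centred at (272,235). Going down and gripping.

Emit:
send_rows(increments=[[[-0.0005,-0.0005,0.03],[0,0,-0.004],1],[[-0.0005,-0.0005,0.06],[0,0,-0.004],1],[[-0.0005,-0.0005,0.085],[0,0,-0.004],1],[[-0.0005,-0.0005,0.105],[0,0,-0.004],1],[[-0.0005,-0.0005,0.1095],[0,0,-0.004],1],[[-0.0005,-0.0005,0.1095],[0,0,-0.004],1],[[-0.0005,-0.0005,0.1095],[0,0,-0.004],1]])

```text
clock: 25.55
tool_pos: [0.4122, 0.3272, 0.0529]
orientation: [-0.0, 0.998, 0.064, 0.001]
ft_force: [0.7, 0.3, 1.1]
opening: 1.0
```

Emit:
send_rows(increments=[[[0,0,0],[0,0,0],0],[[0,0,0],[0,0,0],0],[[0,0,0],[0,0,0],0],[[0,0,0],[0,0,0],0],[[0,0,0],[0,0,0],0],[[0,0,0],[0,0,0],0],[[0,0,0],[0,0,0],0],[[0,0,0],[0,0,0],0],[[0,0,0],[0,0,0],0]])

```text
clock: 26.3
tool_pos: [0.4131, 0.3277, 0.0541]
orientation: [-0.001, 0.998, 0.064, 0.002]
ft_force: [-0.2, 0.2, 5.5]
opening: 0.466
```

Emit:
send_rows(increments=[[[0,0,-0.02],[0,0,0],0],[[0,0,-0.05],[0,0,0],0],[[0,0,-0.085],[0,0,0],0],[[0,0,-0.1],[0,0,0],0],[[0,0,-0.1],[0,0,0],0]])

```text
clock: 26.72
tool_pos: [0.4148, 0.3287, 0.1581]
orientation: [-0.002, 0.998, 0.064, 0.006]
ft_force: [1.2, 1.2, -3.1]
opening: 0.461
```

```bash
python3 - <<'E'
from station import *
from h import *
s=sense();print(s['tool_pos'],go(s,[.5077,-.0195,.15],.128))
E
```

```text
[0.41483352 0.32869873 0.15807426] (array([0.0477, 0.3572, 0.0075]), array([-0.0032, -0.0121, -0.0003]))
```

Held. Carrying it to the blue disc, with the TCP aimed at (0.510,-0.0186).

Emit:
send_rows(increments=[[[0.004,0.034,0],[0,0,0],0],[[0.009,0.068,0],[0,0,0],0],[[0.014,0.104,0],[0,0,0],0],[[0.019,0.14,0],[0,0,0],0],[[0.024,0.176,0],[0,-0.003,0],0],[[0.029,0.212,0],[-0.001,-0.006,0],0],[[0.034,0.248,0],[-0.002,-0.008,0],0],[[0.04,0.284,0],[-0.002,-0.008,0],0],[[0.046,0.32,0],[-0.002,-0.008,0],0],[[0.05,0.3565,0],[-0.002,-0.008,0],0],[[0.05,0.3565,0],[-0.002,-0.008,0],0],[[0.05,0.3565,0],[-0.002,-0.008,0],0]])

```text
clock: 27.72
tool_pos: [0.5088, -0.0199, 0.1553]
orientation: [-0.001, 0.998, 0.062, 0.0]
ft_force: [0.4, 1.0, -3.5]
opening: 0.462
```

```bash
python3 snap.py wrist w21; python3 - <<'E'
from station import *
from h import *
s=sense();print(go(s,[.5101,-.0186,.06],.128))
E
```

```text
27.7167 [ 0.5088 -0.0199  0.1553] [ 0.4  1.  -3.5] 0.462
(array([0.0016, 0.0006, 0.0954]), array([-0.0032, -0.0003, -0.002 ]))
```

View pics/w21.png

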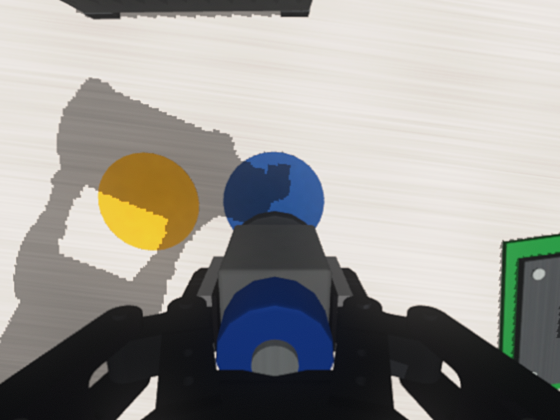

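Emit:
send_rows(increments=[[[0.0015,0.0005,0.025],[-0.002,0,-0.002],0],[[0.0015,0.0005,0.055],[-0.002,0,-0.002],0],[[0.0015,0.0005,0.08],[-0.002,0,-0.002],0],[[0.0015,0.0005,0.095],[-0.002,0,-0.002],0],[[0.0015,0.0005,0.098],[-0.002,0,-0.002],0],[[0.0015,0.0005,0.098],[-0.002,0,-0.002],0],[[0.0015,0.0005,0.098],[-0.002,0,-0.002],0]])

```text
clock: 28.35
tool_pos: [0.5102, -0.0178, 0.0578]
orientation: [-0.001, 0.998, 0.065, 0.0]
ft_force: [0.5, -1.3, -2.3]
opening: 0.457
```

```bash
python3 snap.py wrist w22; python3 - <<'E'
from station import *
from h import *
s=sense();print(go(s,[.5101,-.0186,.05],.128))
E
```

```text
28.35 [ 0.5102 -0.0178  0.0578] [ 0.5 -1.3 -2.3] 0.457
(array([-0.0008,  0.0004,  0.0085]), array([-0.0004, -0.0023,  0.001 ]))
```

View pics/w22.png

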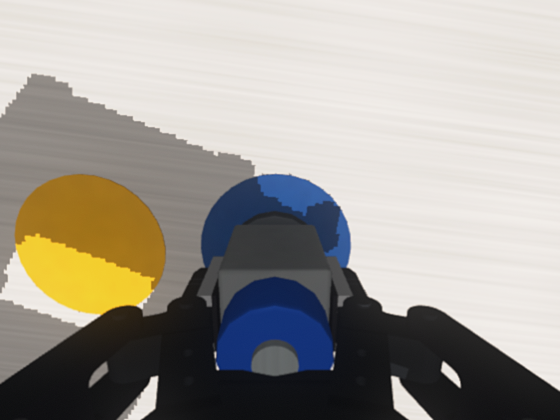

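The disc (201–351) is centred on the body. Lowering to touch.

Emit:
send_rows(increments=[[[-0.0008,0.0004,0.003],[0,-0.002,0],0],[[-0.0008,0.0004,0.006],[0,-0.002,0],0],[[-0.0008,0.0004,0.008],[0,-0.002,0],0],[[-0.0008,0.0004,0.009],[0,-0.002,0],0],[[-0.0008,0.0004,0.009],[0,-0.002,0],0]])

```text
clock: 28.82
tool_pos: [0.5099, -0.0186, 0.0493]
orientation: [-0.0, 0.998, 0.064, -0.0]
ft_force: [1.0, -0.8, -2.9]
opening: 0.46
```

Emit:
send_rows(increments=[[[0,0,0.0005],[0,0,0],0],[[0,0,0.001],[0,0,0],0],[[0,0,0.001],[0,0,0],0]])

```text
clock: 29.07
tool_pos: [0.5101, -0.0187, 0.0491]
orientation: [-0.0, 0.998, 0.064, -0.0]
ft_force: [-3.0, 1.4, 4.7]
opening: 0.466
```

Contact. Releasing and rising.

Emit:
send_rows(increments=[[[0,0,0],[0,0,0],0.6],[[0,0,0],[0,0,0],1],[[0,0,0],[0,0,0],1],[[0,0,0],[0,0,0],1],[[0,0,0],[0,0,0],1],[[0,0,0],[0,0,0],1],[[0,0,-0.03],[0,0,0],1],[[0,0,-0.06],[0,0,0],1],[[0,0,-0.09],[0,0,0],1],[[0,0,-0.12],[0,0,0],1],[[0,0,-0.15],[0,0,0],1],[[0,0,-0.15],[0,0,0],1]])

```text
clock: 30.07
tool_pos: [0.5139, -0.0197, 0.2061]
orientation: [0.002, 0.998, 0.065, 0.006]
ft_force: [1.3, -1.0, 0.8]
opening: 1.0
```

```bash
cat > chk.py <<'E'
import sys
from m2 import *
def chk(t,name,spotpx,win):
    im,m=load(t);hsv=cv2.cvtColor(im,cv2.COLOR_BGR2HSV);x,y=spotpx;r=13
    M=np.zeros(im.shape[:2],np.uint8);M[y-r:y+r+1,x-r:x+r+1]=hsv[y-r:y+r+1,x-r:x+r+1,1]<120
    n,l,st,c=cv2.connectedComponentsWithStats(M);k=l[y,x];print(name,c[k].round(1),st[k,4],w(m,c[k],.084).round(4))
E
python3 snap.py wrist w23; python3 - <<'E'
from station import *
from h import *
s=sense();print(s['tool_pos'],go(s,[.5145,.309,.18],.128))
E
```

```text
30.0667 [ 0.5139 -0.0197  0.2061] [ 1.3 -1.   0.8] 1.0
[ 0.51258811 -0.0194157   0.20308083] (array([ 0.044 , -0.3255,  0.0226]), array([ 0.0025, -0.0072,  0.001 ]))
```

View pics/w23.png

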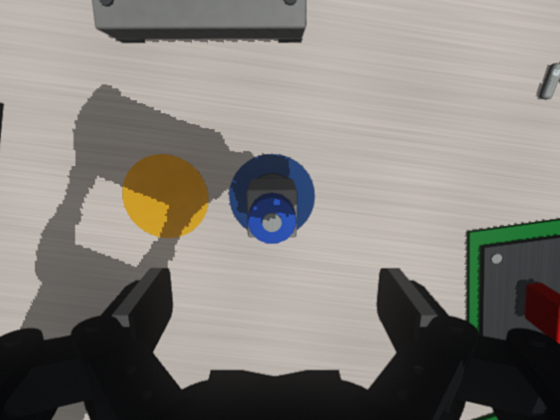

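```bash
python3 - <<'E'
from chk import *
chk("w23","blue",(272,224),0)
discs("w23",{"y":(110,140,215,245),"b":(225,140,320,250)})
E
```

```text
w2 ((253.050048828125, 114.85000610351562), (42.70924377441406, 15.697769165039062), 81.8698959350586) [(array([253., 115.]), array([601. ,  46.1]), array([38.7, 14.7]), 7.61)]
w11 ((286.5, 124.5), (51.0, 19.0), 90.0) [(array([286., 124.]), array([600.8,  46.1]), array([38.2, 14.6]), 7.19)]
grip tri [0.60122068 0.0461631  0.05265329]
blue [271.5 222. ] 305 [ 0.5075 -0.0202  0.084 ]
w23 y [0.4944 0.083  0.041 ] inl 1.0
w23 b [ 0.5072 -0.0201  0.0409] inl 0.79
```

Emit:
send_rows(increments=[[[0.005,-0.036,0],[0,0,0],1],[[0.01,-0.072,0],[0.002,-0.003,0],1],[[0.015,-0.108,0],[0.002,-0.007,0.001],1],[[0.02,-0.144,0],[0.002,-0.007,0.001],1],[[0.025,-0.18,0],[0.002,-0.007,0.001],1],[[0.03,-0.216,0.005],[0.002,-0.007,0.001],1],[[0.035,-0.252,0.01],[0.002,-0.007,0.001],1],[[0.04,-0.288,0.015],[0.002,-0.007,0.001],1],[[0.044,-0.325,0.022],[0.002,-0.007,0.001],1],[[0.044,-0.3255,0.022],[0.002,-0.007,0.001],1],[[0.044,-0.3255,0.022],[0.002,-0.007,0.001],1]])

```text
clock: 31.03
tool_pos: [0.5129, 0.3103, 0.1781]
orientation: [0.001, 0.998, 0.066, -0.002]
ft_force: [0.1, -0.2, -0.6]
opening: 1.0
```

```bash
python3 snap.py wrist w24; python3 - <<'E'
from station import *
from h import *
s=sense();print(s['tool_pos'],go(s,[.5142,.3088,.051],.128))
E
```

```text
31.0333 [0.5129 0.3103 0.1781] [ 0.1 -0.2 -0.6] 1.0
[0.51349525 0.30906446 0.17875216] (array([1.000e-03, 1.000e-04, 1.278e-01]), array([0.0016, 0.0027, 0.0015]))
```

View pics/w24.png

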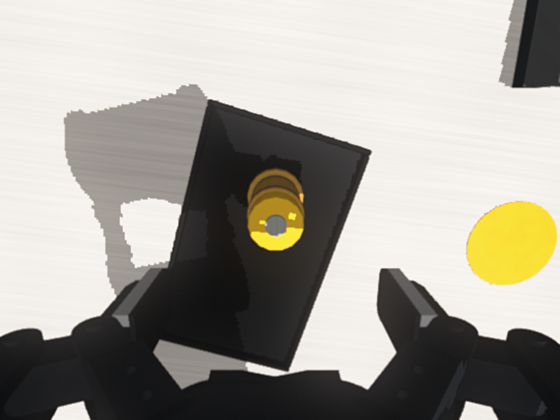

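The regulator is within 0.5 mm of the blue disc's centre, and the valve cap at (275,224) is between the jaws. Going down and gripping.

Emit:
send_rows(increments=[[[0.001,0,0.03],[0.0015,0.002,0.001],1],[[0.001,0,0.06],[0.0015,0.002,0.001],1],[[0.001,0,0.09],[0.0015,0.002,0.001],1],[[0.001,0,0.115],[0.0015,0.002,0.001],1],[[0.001,0,0.128],[0.0015,0.002,0.001],1],[[0.001,0,0.128],[0.0015,0.002,0.001],1],[[0.001,0,0.128],[0.0015,0.002,0.001],1]])

```text
clock: 31.67
tool_pos: [0.5144, 0.3081, 0.0509]
orientation: [0.0, 0.998, 0.064, -0.001]
ft_force: [1.1, 0.6, 0.4]
opening: 0.999
```

Emit:
send_rows(increments=[[[0,0,0],[0,0,0],0],[[0,0,0],[0,0,0],0],[[0,0,0],[0,0,0],0],[[0,0,0],[0,0,0],0],[[0,0,0],[0,0,0],0],[[0,0,0],[0,0,0],0],[[0,0,0],[0,0,0],0],[[0,0,0],[0,0,0],0],[[0,0,0],[0,0,0],0]])

```text
clock: 32.42
tool_pos: [0.5156, 0.3087, 0.0527]
orientation: [-0.0, 0.998, 0.064, 0.001]
ft_force: [0.1, 0.2, 5.5]
opening: 0.452
```

Emit:
send_rows(increments=[[[0,0,-0.02],[0,0,0],0],[[0,0,-0.05],[0,0,0],0],[[0,0,-0.085],[0,0,0],0],[[0,0,-0.115],[0,0,0],0],[[0,0,-0.12],[0,0,0],0],[[0,0,-0.12],[0,0,0],0]])

```text
clock: 32.92
tool_pos: [0.5166, 0.3091, 0.1746]
orientation: [-0.001, 0.998, 0.064, 0.003]
ft_force: [-0.2, 0.0, -4.6]
opening: 0.452
```

```bash
python3 - <<'E'
from station import *
from h import *
s=sense();print(s['tool_pos'],go(s,[.4941,.0831,.17],.128))
E
```

```text
[0.51656759 0.3091097  0.17459443] (array([-0.0511,  0.2213,  0.004 ]), array([-0.0011, -0.0061, -0.0003]))
```

Emit:
send_rows(increments=[[[-0.008,0.035,0],[0,0,0],0],[[-0.016,0.07,0],[0,-0.001,0],0],[[-0.024,0.105,0],[0,-0.002,0],0],[[-0.032,0.14,0],[0,-0.004,0],0],[[-0.04,0.175,0],[0,-0.004,0],0],[[-0.046,0.205,0.002],[0,-0.004,0],0],[[-0.049,0.221,0.004],[0,-0.004,0],0],[[-0.049,0.221,0.004],[0,-0.004,0],0],[[-0.049,0.221,0.004],[0,-0.004,0],0]])

```text
clock: 33.67
tool_pos: [0.4942, 0.0833, 0.1671]
orientation: [-0.001, 0.998, 0.063, -0.002]
ft_force: [0.4, 0.1, -4.0]
opening: 0.453
```

```bash
python3 - <<'E'
from station import *
from h import *
s=sense();print(s['tool_pos'],go(s,[.496,.0837,.058],.128))
E
```

```text
[0.49420222 0.08326201 0.16705982] (array([2.200e-03, 1.000e-04, 1.091e-01]), array([-0.0027,  0.0032, -0.0024]))
```

Emit:
send_rows(increments=[[[0.002,0,0.025],[-0.001,0.003,-0.002],0],[[0.002,0,0.055],[-0.001,0.003,-0.002],0],[[0.002,0,0.085],[-0.001,0.003,-0.002],0],[[0.002,0,0.103],[-0.001,0.003,-0.002],0],[[0.002,0,0.109],[-0.001,0.003,-0.002],0],[[0.002,0,0.109],[-0.001,0.003,-0.002],0],[[0.002,0,0.109],[-0.001,0.003,-0.002],0]])

```text
clock: 34.25
tool_pos: [0.496, 0.0844, 0.0582]
orientation: [-0.001, 0.998, 0.064, -0.0]
ft_force: [0.4, -0.5, -3.9]
opening: 0.454
```

```bash
python3 snap.py wrist w25; python3 - <<'E'
from station import *
from h import *
s=sense();print(s['tool_pos'],go(s,[.496,.0837,.048],.128))
E
```

```text
34.25 [0.496  0.0844 0.0582] [ 0.4 -0.5 -3.9] 0.454
[0.49684997 0.08418753 0.05914193] (array([-0.0009,  0.0004,  0.0111]), array([-0.0013, -0.0019,  0.0003]))
```

View pics/w25.png

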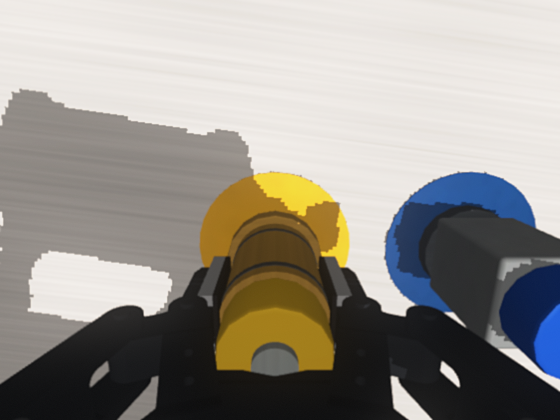

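The valve is centred over its disc (200–350) and well clear of the regulator. Lowering to touch.

Emit:
send_rows(increments=[[[-0.0006,0.0004,0.003],[0,-0.001,0],0],[[-0.0006,0.0004,0.007],[0,-0.001,0],0],[[-0.0006,0.0004,0.009],[0,-0.001,0],0],[[-0.0006,0.0004,0.0105],[0,-0.001,0],0],[[-0.0006,0.0004,0.0105],[0,-0.001,0],0]])

```text
clock: 34.72
tool_pos: [0.4961, 0.0837, 0.0484]
orientation: [-0.001, 0.998, 0.064, 0.0]
ft_force: [0.0, 0.5, -4.0]
opening: 0.454
```

Emit:
send_rows(increments=[[[0,0,0.0005],[0,0,0],0],[[0,0,0.001],[0,0,0],0],[[0,0,0.001],[0,0,0],0]])

```text
clock: 34.97
tool_pos: [0.4962, 0.0837, 0.0477]
orientation: [-0.001, 0.998, 0.064, 0.0]
ft_force: [-0.4, -0.5, -0.7]
opening: 0.457
```

Touching at the expected height. Releasing and rising.

Emit:
send_rows(increments=[[[0,0,0.0003],[0,0,0],0.6],[[0,0,0.0003],[0,0,0],1],[[0,0,0],[0,0,0],1],[[0,0,0],[0,0,0],1],[[0,0,0],[0,0,0],1],[[0,0,0],[0,0,0],1],[[0,0,-0.03],[0,0,0],1],[[0,0,-0.06],[0,0,0],1],[[0,0,-0.09],[0,0,0],1],[[0,0,-0.12],[0,0,0],1],[[0,0,-0.15],[0,0,0],1],[[0,0,-0.17],[0,0,0],1]])

```text
clock: 35.97
tool_pos: [0.4972, 0.0834, 0.2211]
orientation: [-0.0, 0.998, 0.064, 0.002]
ft_force: [1.1, 1.0, 0.3]
opening: 1.004
```

Emit:
send_rows(increments=[[[-0.02,0.02,-0.01],[0,0,0],1],[[-0.03,0.05,-0.02],[0,0,0],1],[[-0.03,0.05,-0.02],[0,0,0],1],[[-0.03,0.05,-0.02],[0,0,0],1],[[-0.03,0.05,-0.02],[0,0,0],1]])

```text
clock: 36.38
tool_pos: [0.4736, 0.0301, 0.2406]
orientation: [-0.001, 0.998, 0.064, 0.002]
ft_force: [-0.1, 1.0, -0.6]
opening: 0.999
```

```bash
python3 snap.py wrist w26; python3 snap.py scene s26;python3 snap.py top t26 wrench grease
```

```text
36.3833 [0.4736 0.0301 0.2406] [-0.1  1.  -0.6] 0.999
36.4333 [0.4735 0.0305 0.2403] [-0.   0.2 -0.3] 1.004
36.4833 [0.4735 0.0307 0.2402] [-0.3 -0.4  0. ] 1.001
wrench [([381.2, 87.2, 396.9, 154.2], 0.77)]
grease [([122.4, 108.3, 154.4, 139.1], 0.82)]
```

View pics/w26.png

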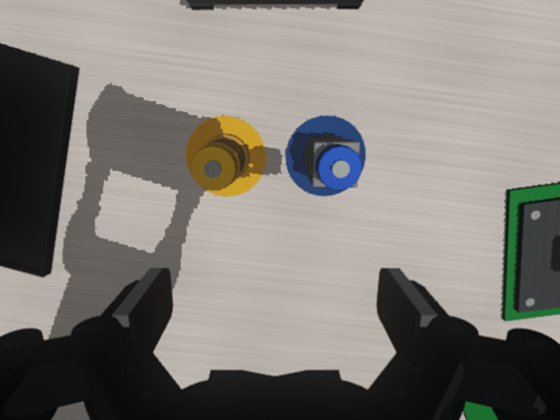

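View pics/s26.png

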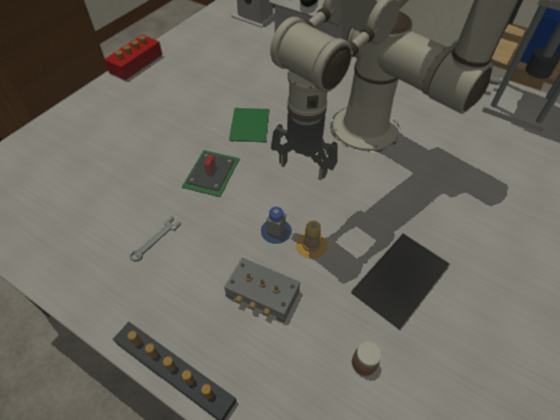

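```bash
python3 - <<'E' | tail -4
from chk import *
chk("w26","yellow",(212,169),0);chk("w26","blue",(341,169),0)
discs("w26",{"y":(180,105,275,205),"b":(280,105,375,205)})
E
```

```text
yellow [212.2 168.9] 246 [0.4943 0.0824 0.084 ]
blue [340.3 168.6] 264 [ 0.5076 -0.0205  0.084 ]
w26 y [0.4942 0.0831 0.0409] inl 1.0
w26 b [ 0.5077 -0.02    0.0407] inl 0.96
```

Both fittings are within 1 mm of their disc centres and upright, the plate is centred on the right pad, and the wrench and grease jar have not moved. Handing in.

```bash
python3 -c "
from station import *
print(close_job(), sense()['clock'])"
```

```text
the job is handed in; nothing more can be done
the job is handed in; nothing more can be done
```

The job is done and handed in, at about 36.5 s of the allowed 128 s. I stood the valve and regulator in the tray, slid the plate 65 mm out from under the ledge and laid it on the far green pad. Then I stood both fittings back on their own discs.

- **Valve:** the last wrist picture puts it upright, about 0.7 mm from the yellow disc's centre.
- **Regulator:** the same picture puts it upright, about 0.5 mm from the blue disc's centre.
- **Plate:** measured after release, it is within 0.5 mm of the pad's centre, with its long side within 0.2° of the pad's. In that fit only 48% of the pad's outline points matched well, partly because of a shadow. Two earlier fits of the pad agreed with it to about 2 mm.
- **Wrench and grease jar:** the detector's boxes match the starting ones to within 2 pixels.

The measured heights came out 0.5 to 3 mm above the text's values, within what the calibration and the picture spacing allow. The forces I read stayed below 10 N, and the gripper was open and clear of everything at the end.

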